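Pour a measure of tulip bulbs and send the carton home

ROBOT

A 6-joint arm with a two-finger parallel gripper is mounted at the origin on the work surface. World frame = base frame: x ahead of the robot, y to its left, z up, the work surface at z = 0. Lengths are in mm, angles in rad, forces in N, time in s.
With the tool pointing down it reaches from about 300 to 950 mm from the base axis. Payload 3.1 kg.
Tool frame: the origin (TCP) lies midway between the tips of the shut fingers; the grasp point (between the pads) lies bot.grip_depth behind it (bot.grip_depth is the distance from the TCP to the grasp point, in mm); z points along the fingers, y is the line along which they close (so a half turn about z gives the same grasp; the last joint's range is limited). The gripper opens to 85 mm and grips with 20 to 120 N. Pads are 22 mm wide; open, the fingers measure 114 mm over their backs; the gripper's body (76 mm by 85 mm) begins 54 mm behind the grasp point. The pads swing forward as they close: fully open they stand 13 mm farther back than shut.
Start: joints at [-1.347, 0.308, 1.634, -0, 1.2, -0.07], TCP at [180.968, -598.233, 231.272] pointing down, gripper open.
Joint ranges: [-3.06, 3.06], [-0.79, 1.96], [0.05, 2.63], [-1.19, 4.34], [0.05, 2.64], [-2.94, 2.94]. Speed limits (rad/s): [2.79, 2.79, 3.14, 3.14, 3.14, 3.14].

INTERFACE

Orientations are given as a unit quaternion [w, x, y, z].
In Python, from workcell import telemetry, optics, job, bot gives the robot as it stands.
- The arm moves only by the tool apply_moves, never from a script. Its argument "deltas" is a list of rows, each an object of numbers: "hand": the finger opening in mm, from 0 to 85.4; "x", "y", "z": the shift along the tool's x, y, z in mm; "yaw": the turn about the tool's z in degrees. In form: [{"hand": .., "x": .., "y": .., "z": .., "yaw": ..}, ...]. A call has 1 to 20 rows; each row is the pose to reach, as a shift and turn from the pose commanded when the call began, along the tool's axes at that moment; what a row does not reach only later rows make up. A row lasts 1/12 s, in which the tool goes at most 41.7 mm and 7.16 degrees, less where a joint would pass 70% of its speed; a pose out of reach is approached as far as the arm can. A call with a gripper value outside its range is refused whole. The fingers move at their own pace and stop on an object; "grip_force" is the grip in N (left out, the last holds). Time passes only in rows, so rows that repeat a pose let the fingers close. It gives the time, the measured TCP pose, the force, the opening and the grip force at its end, in the units of the state.
- telemetry.observe(): the state, without advancing time (a new reading comes with each control period).
- optics.camera(name): name is "scene" or "top" or "wrist"; returns the picture (384x512x3 uint8, red, green, blue); there is no depth.
- optics.camera_params(name): a dict with "camera_matrix" (3x3 intrinsics, pixels), "camera_from_world" (4x4, takes a point from world to camera coordinates). Camera axes: x right, y down, z forward; pixel columns grow to the right and rows downward; lengths in mm; the calibration is good to about 2 mm. The wrist camera is an equidistant fisheye: a pixel r from the principal point sees the ray r / f radians off the axis. A picture is of the moment at which its call begins: read the wrist's pose just before it. camera_params takes no time and is no camera call; for the wrist camera it gives the pose at the moment of the call.
- job.job_done(): hands the job in; it is judged then, once.
The state is a dict: "clock": time; "qpos": joint angles; "qd": joint speeds; "effort": joint torques, N m; "position": TCP position; "orientation": TCP orientation; "ft_force": force on the tool from outside, world axes, zero at the start; "moment": the same for the moment, N m; "gripper_width": finger opening in mm; "gripper_force": force on a finger pad.
Only numpy, scipy, OpenCV 4.12 (cv2) and the standard library are available. Lean on these libraries where they do the work, as an engineer would, in place of code of your own. Each camera call takes 0.05 s, during which the arm holds its last target. There are 200 camera calls.

TASK

Pick up the handled measuring cup by its slanted handle and pour all six tulip bulbs into the open carton that sits in the packing lane, spilling none. Then stand the empty cup upright, wholly on the round cork mat, and let go. Last, slide the filled carton along its lane until you feel it come up flush against the steel end stop, without ramming it, and leave it there with the bulbs in it; do not disturb the other things on the bench.

Things in the scene. Friction and masses are not known exactly. Their poses are not given: they have to be found in the camera images.
- cup: Grey plastic round cup, open at the top, standing on the bench with six bulbs in it: 95 mm high, 80 mm outside diameter at the base flaring to 112 mm at the rim, wall 4 mm, floor 5 mm, 0.16 kg empty. Origin: centre of its underside, z up its axis. A straight level handle sticks out along its own -x, roughly towards the robot: a flat bar from 50 to 150 mm from the cup's axis, see cup_grip.
- cup_grip (a point): Mid-handle, on its centreline, 112 mm from the cup's axis, 75 mm above its base; axes as the cup's. The bar is 14 mm thick, 34 mm wide and canted 40 degrees: its width runs along (0, -0.643, 0.766) of the cup, so a gripper pinching the 14 mm leans 40 degrees, body to the cup's -y, fingers pointing down and to +y. Grip firmly (60 N or more).
- cup_rim (a point): Centre of the cup's mouth, 95 mm above its base; axes as the cup's. Turning the cup about its handle tips the mouth to the cup's +y; most bulbs have rolled out by 105 degrees from upright; one that lies on its side may stay until the cup is tipped to 115 to 120 degrees or rocked.
- mat: Round flat cork mat, 150 mm diameter, 4 mm thick, fixed on the bench beside the cup (on either side of it). Origin: centre of its underside.
- carton: Open cardboard carton, outside 150 mm along its x, 130 mm along its y, 60 mm high, walls and floor 5 mm; 0.2 to 0.35 kg empty. It lies loose between the two rails of the lane. Origin: centre of its underside, z up. It slides along the lane's +y, away from the cup; its y axis is parallel to the lane's.
- lane: Fixed packing lane: plywood base 200 mm by 400 mm (along its y), 6 mm thick, with two aluminium rails along y, 28 mm high above the bench, 158 mm apart inside. Origin: centre of its underside. Its y axis points along the lane towards the end stop.
- stop: Fixed steel end stop: upright plate 156 mm wide, 55 mm high across the lane near its +y end, at a place that varies. Origin: on the lane's base, middle of the foot of the face that the carton meets; +y points along the lane, away from the carton. Carton flush: its origin 65 mm before the stop's. The carton has 4 mm play to each rail; sliding it takes 1 to 5 N.
- bottle: Clear plastic drink bottle, 66 mm diameter, 210 mm high, standing; bystander. Origin: centre of its base.
- tape: Roll of brown packing tape lying flat, 100 mm diameter, 48 mm high; bystander. Origin: centre of its underside.
- jar: Closed glass jar, 80 mm diameter, 100 mm high; bystander. Origin: centre of its base.
- trowel: Flat hand tool with a wooden handle, about 200 mm long, lying on the bench near the robot; bystander. Its length is along its x.
- brush: Bench brush with wooden handle, lying at the robot's right; bystander. Its length is along its x.
- bulb0_mid (a point): Middle of the thick part of a brown tulip bulb: 32 mm diameter, 36 mm long, 20 g, round with a short pointed tip; it starts in the cup.
- bulb1_mid (a point): Middle of another such bulb.
- bulb2_mid (a point): Middle of another such bulb.
- bulb3_mid (a point): Middle of another such bulb.
- bulb4_mid (a point): Middle of another such bulb.
- bulb5_mid (a point): Middle of another such bulb.
There are look-alikes about, which are no part of the job. Of the things shaped like the carton, the cardboard one is meant.

How it is judged (in metres and radians):
On the way, in this order (a step that is already met when the one before it is completed fails the run):
1. the cup is lifted off the bench by the gripper (height (world z) of cup above 0.05 m and contact force between cup and the fingers above 1 N), for 0.2 s.
2. all six bulbs are inside the carton, poured from the cup that is still held (x of bulb0_mid in the frame of carton between -0.07 and 0.07 m and y of bulb0_mid in the frame of carton between -0.06 and 0.06 m and z of bulb0_mid in the frame of carton between 0 and 0.06 m and x of bulb1_mid in the frame of carton between -0.07 and 0.07 m and y of bulb1_mid in the frame of carton between -0.06 and 0.06 m and z of bulb1_mid in the frame of carton between 0 and 0.06 m and x of bulb2_mid in the frame of carton between -0.07 and 0.07 m and y of bulb2_mid in the frame of carton between -0.06 and 0.06 m and z of bulb2_mid in the frame of carton between 0 and 0.06 m and x of bulb3_mid in the frame of carton between -0.07 and 0.07 m and y of bulb3_mid in the frame of carton between -0.06 and 0.06 m and z of bulb3_mid in the frame of carton between 0 and 0.06 m and x of bulb4_mid in the frame of carton between -0.07 and 0.07 m and y of bulb4_mid in the frame of carton between -0.06 and 0.06 m and z of bulb4_mid in the frame of carton between 0 and 0.06 m and x of bulb5_mid in the frame of carton between -0.07 and 0.07 m and y of bulb5_mid in the frame of carton between -0.06 and 0.06 m and z of bulb5_mid in the frame of carton between 0 and 0.06 m and angle between carton's own z axis and vertical below 0.08 rad and height (world z) of cup_grip above 0.1 m and contact force between cup and the fingers above 1 N), for 0.2 s.
3. the empty cup stands upright on the cork mat, released (horizontal distance between cup and mat below 0.035 m and z of cup in the frame of mat between 0.001 and 0.008 m and angle between cup's own z axis and vertical below 0.1 rad and linear speed of cup below 0.02 m/s and contact force between cup and the fingers below 0.1 N), for 0.3 s.
4. the carton is up against the end stop (y of carton in the frame of stop between -0.069 and -0.06 m and x of carton in the frame of stop between -0.02 and 0.02 m and angle between the y axis of carton and the y axis of stop, either way round below 0.05 rad and z of carton in the frame of stop between -0.006 and 0.006 m), for 0.2 s.
At the end, for the whole second after the job is handed in: All six bulbs lie inside the carton; the carton is level in its lane with its far wall within 4 mm of the end stop and square to it within 3 degrees, at rest; the cup stands upright (within 6 degrees) on the cork mat, its axis within 35 mm of the mat's centre, released (all of step 3 and all of step 4 and x of bulb0_mid in the frame of carton between -0.07 and 0.07 m and y of bulb0_mid in the frame of carton between -0.06 and 0.06 m and z of bulb0_mid in the frame of carton between 0 and 0.06 m and x of bulb1_mid in the frame of carton between -0.07 and 0.07 m and y of bulb1_mid in the frame of carton between -0.06 and 0.06 m and z of bulb1_mid in the frame of carton between 0 and 0.06 m and x of bulb2_mid in the frame of carton between -0.07 and 0.07 m and y of bulb2_mid in the frame of carton between -0.06 and 0.06 m and z of bulb2_mid in the frame of carton between 0 and 0.06 m and x of bulb3_mid in the frame of carton between -0.07 and 0.07 m and y of bulb3_mid in the frame of carton between -0.06 and 0.06 m and z of bulb3_mid in the frame of carton between 0 and 0.06 m and x of bulb4_mid in the frame of carton between -0.07 and 0.07 m and y of bulb4_mid in the frame of carton between -0.06 and 0.06 m and z of bulb4_mid in the frame of carton between 0 and 0.06 m and x of bulb5_mid in the frame of carton between -0.07 and 0.07 m and y of bulb5_mid in the frame of carton between -0.06 and 0.06 m and z of bulb5_mid in the frame of carton between 0 and 0.06 m and angle between carton's own z axis and vertical below 0.08 rad and linear speed of carton below 0.01 m/s); the robot touches nothing.
It fails at once if the carton is rammed into the end stop (more than 50 N) (contact force between carton and stop above 50 N).
It fails at once if a bystander (bottle, tape, jar, trowel or brush) is moved more than 30 mm (distance of any of bottle, tape, jar, trowel, brush from where it was at the start of the episode above 0.03 m).
It also fails if it takes over 72 s, if anything falls off the work surface, if the arm or the gripper's body presses on something with over 40 N, if the wrist force passes 120 N, or if a joint passes its speed limit or range.

## Working session

There is one attempt and no reset: what is moved stays moved. The work goes in short steps, Python scripts to look and compute and a tool call to move; the robot and the scene stay as the last step left them, time stands still between calls to the robot, and variables do not carry over. Pictures are saved under pics/ and viewed, at most 10 in all, crops included, and the job is handed in when it is done.

Besides the shell and the picture viewer there is one more tool, called after ">>>" as name(argument=value, ...), one argument or row to a line, values as JSON. apply_moves: Moves the arm, as the interface text tells. Its arguments: {"type":"object","properties":{"deltas":{"type":"array","items":{"type":"object","properties":{"hand":{"type":"number"},"x":{"type":"number"},"y":{"type":"number"},"z":{"type":"number"},"yaw":{"type":"number"}}}},"grip_force":{"type":"number"}},"required":["deltas"]}

```bash
ls; mkdir -p pics
python3 - <<'E'
from workcell import telemetry, optics, job, bot
import cv2,numpy as np
s=telemetry.observe();print(s);print(bot.grip_depth,[a for a in dir(bot) if a[0]!='_'])
for n in ("scene","top"):
    im=optics.camera(n);cv2.imwrite(f"pics/{n}0.png",im[:,:,::-1]);p=optics.camera_params(n);print(n,np.round(p["camera_matrix"],1).tolist(),np.round(p["camera_from_world"],3).tolist())
E
```

```text
pics
{'clock': 0.0, 'qpos': array([-1.34666855e+00,  3.09017213e-01,  1.63520011e+00, -6.82473986e-06,
        1.19968080e+00, -6.97185368e-02]), 'qd': array([-7.38077414e-04, -7.55353220e-05, -6.93997900e-04,  1.12165065e-03,
       -5.16190903e-04,  1.19222825e-03]), 'effort': array([-1.04961335e-03, -4.15248549e+01, -2.76666838e+01, -3.76804965e-04,
        1.01608827e-02, -3.71768024e-06]), 'position': array([ 180.79976715, -597.41766119,  230.03300801]), 'orientation': array([-1.14905242e-03,  9.89225356e-01,  1.46396266e-01, -9.20769690e-05]), 'ft_force': array([ 0.60621293,  0.17252619, -0.43425335]), 'moment': array([0.02387767, 0.06432171, 0.02974387]), 'gripper_force': 0.0, 'gripper_width': 85.31168213818567}
18.700000000000003 ['IKError', 'grip_depth']
scene [[361.9, 0.0, 253.6], [0.0, 361.9, 197.2], [0.0, 0.0, 1.0]] [[-0.406, 0.914, -0.016, 276.11], [0.709, 0.304, -0.636, -284.522], [-0.577, -0.269, -0.771, 1605.714], [0.0, 0.0, 0.0, 1.0]]
top [[403.6, 0.0, 263.3], [0.0, 403.6, 191.8], [0.0, 0.0, 1.0]] [[-0.024, -1.0, -0.006, -72.822], [-0.984, 0.024, -0.178, 493.696], [0.178, 0.001, -0.984, 1185.273], [0.0, 0.0, 0.0, 1.0]]
```

View pics/scene0.png

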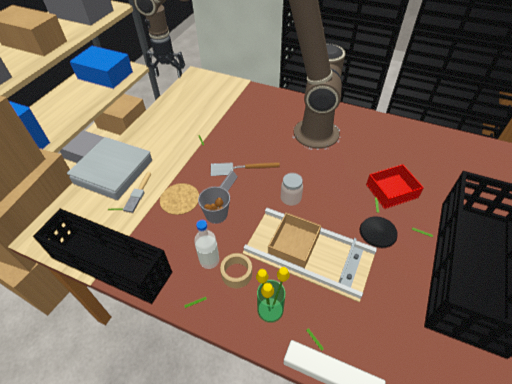

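View pics/top0.png

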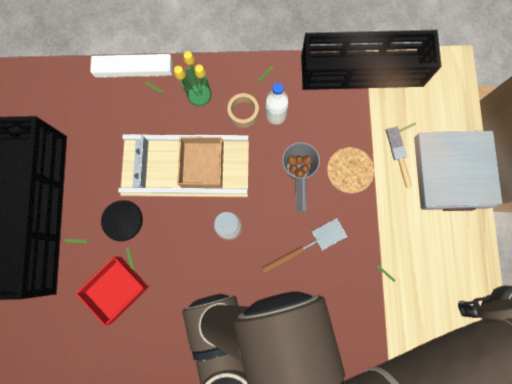

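The cup is at top px (300,158) with its handle running down to (301,210). The mat is at (351,170), the carton at (201,162), the stop at (139,161), the bottle at (277,105) and the jar at (228,225). The moves offer no tilt, so I'll check what the arm does with a pose it can't reach.

>>> apply_moves(
  deltas=[
    {"z": -40},
    {"z": -80},
    {"z": -120},
    {"z": -160},
    {"z": -200},
    {"z": -240},
    {"z": -280},
    {"z": -320},
    {"z": -360},
    {"z": -400},
    {"z": -440},
    {"z": -480},
    {"z": -520},
    {"z": -560},
    {"z": -600},
    {"z": -640},
    {"z": -680},
    {"z": -720},
    {"z": -760},
    {"z": -800},
  ],
)

```text
invalid input at $.deltas[0]: expected keys hand, x, y, z, yaw
```

```bash
cat > h.py <<'E'
from workcell import telemetry, optics, job, bot
import cv2,numpy as np
from scipy.spatial.transform import Rotation as R
np.set_printoptions(precision=4,suppress=True)
def st():
    s=telemetry.observe();q=s['orientation'];m=R.from_quat([q[1],q[2],q[3],q[0]]).as_matrix()
    print(round(s['clock'],2),'q',s['qpos'],'p',s['position'],'\nx',m[:,0],'y',m[:,1],'z',m[:,2],'f',s['ft_force'],'M',s['moment'],'w',s['gripper_width'],s['gripper_force']);return s,m
def ray(n,uv,z,P=None):
    P=P or optics.camera_params(n);K=np.array(P['camera_matrix']);T=np.array(P['camera_from_world'])
    uv=np.atleast_2d(uv).astype(float)
    d=np.c_[(uv[:,0]-K[0,2])/K[0,0],(uv[:,1]-K[1,2])/K[1,1],np.ones(len(uv))]
    if n=='wrist':
        r=np.hypot(d[:,0],d[:,1])+1e-12;d=np.c_[d[:,:2]*(np.sin(r)/r)[:,None],np.cos(r)]
    d=d@T[:3,:3];c=-T[:3,:3].T@T[:3,3]
    return c+d*((z-c[2])/d[:,2])[:,None]
E
python3 -c "
from h import *
st()"
```

```text
0.1 q [-1.3467  0.3089  1.6351 -0.      1.1997 -0.0697] p [ 180.7978 -597.5025  230.1499] 
x [0.9571 0.2896 0.0001] y [ 0.2896 -0.9571 -0.0021] z [-0.0005  0.002  -1.    ] f [ 0.3794 -0.3799 -0.2584] M [-0.0174 -0.0113 -0.0279] w 85.29342102029099 0.0
```

>>> apply_moves(
  deltas=[
    {"hand": 85,"x": 0,"y": 0,"z": -800,"yaw": 0},
    {"hand": 85,"x": 0,"y": 0,"z": -800,"yaw": 0},
    {"hand": 85,"x": 0,"y": 0,"z": -800,"yaw": 0},
    {"hand": 85,"x": 0,"y": 0,"z": -800,"yaw": 0},
    {"hand": 85,"x": 0,"y": 0,"z": -800,"yaw": 0},
    {"hand": 85,"x": 0,"y": 0,"z": -800,"yaw": 0},
    {"hand": 85,"x": 0,"y": 0,"z": -800,"yaw": 0},
    {"hand": 85,"x": 0,"y": 0,"z": -800,"yaw": 0},
    {"hand": 85,"x": 0,"y": 0,"z": -800,"yaw": 0},
    {"hand": 85,"x": 0,"y": 0,"z": -800,"yaw": 0},
    {"hand": 85,"x": 0,"y": 0,"z": -800,"yaw": 0},
    {"hand": 85,"x": 0,"y": 0,"z": -800,"yaw": 0},
    {"hand": 85,"x": 0,"y": 0,"z": -800,"yaw": 0},
    {"hand": 85,"x": 0,"y": 0,"z": -800,"yaw": 0},
    {"hand": 85,"x": 0,"y": 0,"z": -800,"yaw": 0},
    {"hand": 85,"x": 0,"y": 0,"z": -800,"yaw": 0},
  ],
)

```text
clock: 1.43
position: [153.6, -510.6, 840.1]
orientation: [-0.035, 0.989, 0.146, -0.001]
ft_force: [-0.3, 2.8, 2.9]
gripper_width: 85.2
gripper_force: 0.0
```

```bash
python3 -c "
from h import *
st()"
```

```text
1.43 q [-1.3619  0.5188  0.0505  0.0058  2.6421 -0.0794] p [ 153.5923 -510.6328  840.122 ] 
x [0.9574 0.2888 0.0087] y [ 0.2887 -0.9549 -0.0692] z [-0.0117  0.0688 -0.9976] f [-0.2816  2.8422  2.9175] M [ 0.0438 -0.009   0.0179] w 85.19572415688188 0.0
```

>>> apply_moves(
  deltas=[
    {"hand": 85,"x": 0,"y": 0,"z": 40,"yaw": 0},
    {"hand": 85,"x": 0,"y": 0,"z": 80,"yaw": 0},
    {"hand": 85,"x": 0,"y": 0,"z": 120,"yaw": 0},
    {"hand": 85,"x": 0,"y": 0,"z": 120,"yaw": 0},
    {"hand": 85,"x": 0,"y": 0,"z": 120,"yaw": 0},
  ],
)

```text
clock: 1.85
position: [151.3, -496.0, 717.8]
orientation: [-0.036, 0.989, 0.146, -0.001]
ft_force: [-0.1, -1.4, -1.7]
gripper_width: 85.4
gripper_force: 0.0
```

```bash
python3 -c "
from h import *
st()"
```

```text
1.85 q [-1.3605  0.1484  0.874   0.0035  2.1915 -0.0816] p [ 151.2833 -496.0293  717.7783] 
x [0.9572 0.2894 0.0089] y [ 0.2892 -0.9546 -0.0718] z [-0.0123  0.0713 -0.9974] f [-0.0578 -1.4083 -1.7251] M [-0.0304 -0.0074 -0.0296] w 85.3726158666524 0.0
```

>>> apply_moves(
  deltas=[
    {"hand": 85,"x": 448,"y": -444,"z": 0,"yaw": 0},
    {"hand": 85,"x": 448,"y": -444,"z": 0,"yaw": 0},
    {"hand": 85,"x": 448,"y": -444,"z": 0,"yaw": 0},
    {"hand": 85,"x": 448,"y": -444,"z": 0,"yaw": 0},
    {"hand": 85,"x": 448,"y": -444,"z": 0,"yaw": 0},
    {"hand": 85,"x": 448,"y": -444,"z": 0,"yaw": 0},
    {"hand": 85,"x": 448,"y": -444,"z": 0,"yaw": 0},
    {"hand": 85,"x": 448,"y": -444,"z": 0,"yaw": 0},
    {"hand": 85,"x": 448,"y": -444,"z": 0,"yaw": 0},
    {"hand": 85,"x": 448,"y": -444,"z": 0,"yaw": 0},
    {"hand": 85,"x": 448,"y": -444,"z": 0,"yaw": 0},
    {"hand": 85,"x": 448,"y": -444,"z": 0,"yaw": 0},
    {"hand": 85,"x": 448,"y": -444,"z": 0,"yaw": 0},
    {"hand": 85,"x": 448,"y": -444,"z": 0,"yaw": 0},
    {"hand": 85,"x": 448,"y": -444,"z": 0,"yaw": 0},
    {"hand": 85,"x": 448,"y": -444,"z": 0,"yaw": 0},
    {"hand": 85,"x": 448,"y": -444,"z": 0,"yaw": 0},
    {"hand": 85,"x": 448,"y": -444,"z": 0,"yaw": 0},
  ],
)

```text
clock: 3.35
position: [451.9, 56.4, 754.7]
orientation: [-0.028, 0.989, 0.147, -0.001]
ft_force: [0.5, -0.7, 0.8]
gripper_width: 85.1
gripper_force: 0.0
```

Run:
```python
from h import *
st()
im=optics.camera('top');cv2.imwrite('pics/top1.png',im[:,:,::-1]);cv2.imwrite('pics/scene1.png',optics.camera('scene')[:,:,::-1])
P=optics.camera_params('wrist');T=P['camera_from_world'];print('wristcam',T.tolist(),P['camera_matrix'])
# rough object positions from the first top image
for n,uv,z in [('cuprim',(300,160),95),('carton top',(201,162),66),('stop',(139,161),61),('mat',(351,170),4),('jar',(228,225),100),('bottle',(277,92),210),('tape',(243,110),48),('handle end',(301,210),75),('trowel',(344,233),10),('trowelend',(263,269),20)]:
    print(n,ray('top',uv,z)[0])
```

```text
3.35 q [-0.0102  0.0095  0.9434  0.0683  2.1991  1.3058] p [451.8806  56.3797 754.6735] 
x [0.957  0.2902 0.0056] y [ 0.29   -0.9554 -0.0561] z [-0.0109  0.0553 -0.9984] f [ 0.5337 -0.7332  0.8395] M [0.0009 0.0039 0.0331] w 85.13196519468862 0.0
wristcam [[0.2879289199423065, -0.9561179023792925, -0.05418019758804802, -35.4985752383665], [-0.9135704839462603, -0.291202821885273, 0.28388358069506436, 243.6677624542443], [-0.28720360012202856, -0.03224086344806741, -0.9573268087759116, 1012.8623952291464], [0.0, 0.0, 0.0, 1.0]] [[297.3186   0.     256.0779]
 [  0.     297.3186 190.8063]
 [  0.       0.       1.    ]]
cuprim [ 575.4333 -195.4134   95.    ]
carton top [584.2654 102.1818  66.    ]
stop [593.4552 292.2336  61.    ]
mat [ 562.4118 -364.3881    4.    ]
jar [387.546   18.6906 100.    ]
bottle [ 739.6713 -129.0472  210.    ]
tape [754.5281 -26.7668  48.    ]
handle end [ 429.0328 -194.2171   75.    ]
trowel [ 363.2528 -329.2627   10.    ]
trowelend [260.6296 -78.0761  20.    ]
```

```bash
cat > kin.py <<'E'
import numpy as np
from scipy.optimize import least_squares
from scipy.spatial.transform import Rotation as R
D=[([-1.3467,.3089,1.6351,0,1.1997,-.0697],[180.8,-597.5,230.1]),([-1.3619,.5188,.0505,.0058,2.6421,-.0794],[153.59,-510.63,840.12]),
([-1.3605,.1484,.8740,.0035,2.1915,-.0816],[151.28,-496.03,717.78]),([-.0102,.0095,.9434,.0683,2.1991,1.3058],[451.88,56.38,754.67])]
def fk(q,p):
    h,r0,d,L1,e,L2,w,T=p
    A=R.from_euler('z',q[0])*R.from_euler('y',q[1]); 
    B=A*R.from_euler('y',q[2]);C=B*R.from_euler('z',q[3])*R.from_euler('y',q[4]);E=C*R.from_euler('z',q[5]-np.pi/2)
    x=np.array([0,0,h])+R.from_euler('z',q[0]).apply([r0,d,0])+A.apply([0,0,L1])+B.apply([e,0,L2])+C.apply([w,0,T])
    return x,E.as_matrix()
p0=np.array([200,0,44,400,0,450,0,250.])
def fit(D,s=300):
    f=lambda p:np.r_[np.concatenate([fk(q,p)[0]-x for q,x in D]),(p-p0)/np.array([s,20,30,s,100,s,100,s])]
    return least_squares(f,p0)
if __name__=="__main__":
    r=fit(D);print(r.x.round(1),r.fun.round(2))
    print(fk(D[3][0],r.x)[1].round(3))
E
python3 kin.py
```

```text
[ 3.137e+02 -1.000e-01  4.350e+01  4.818e+02  3.650e+01  5.266e+02
 -0.000e+00  3.166e+02] [-0.   -0.    0.    0.02  0.01 -0.    0.   -0.03 -0.   -0.02 -0.01 -0.
  0.38 -0.   -0.02  0.27  0.37  0.26 -0.    0.22]
[[-0.957 -0.29  -0.011]
 [-0.29   0.955  0.055]
 [-0.006  0.056 -0.998]]
```

>>> apply_moves(
  deltas=[
    {"hand": 85,"x": 460,"y": -254,"z": 322,"yaw": 0},
    {"hand": 85,"x": 460,"y": -254,"z": 322,"yaw": 0},
    {"hand": 85,"x": 460,"y": -254,"z": 322,"yaw": 0},
    {"hand": 85,"x": 460,"y": -254,"z": 322,"yaw": 0},
    {"hand": 85,"x": 460,"y": -254,"z": 322,"yaw": 0},
    {"hand": 85,"x": 460,"y": -254,"z": 322,"yaw": 0},
    {"hand": 85,"x": 460,"y": -254,"z": 322,"yaw": 0},
    {"hand": 85,"x": 460,"y": -254,"z": 322,"yaw": 0},
    {"hand": 85,"x": 460,"y": -254,"z": 322,"yaw": 0},
    {"hand": 85,"x": 460,"y": -254,"z": 322,"yaw": 0},
    {"hand": 85,"x": 460,"y": -254,"z": 322,"yaw": 0},
    {"hand": 85,"x": 460,"y": -254,"z": 322,"yaw": 0},
    {"hand": 85,"x": 460,"y": -254,"z": 322,"yaw": 0},
    {"hand": 85,"x": 460,"y": -254,"z": 322,"yaw": 0},
    {"hand": 85,"x": 460,"y": -254,"z": 322,"yaw": 0},
  ],
)

```text
clock: 4.7
position: [802.8, 438.9, 440.0]
orientation: [-0.03, 0.989, 0.144, 0.003]
ft_force: [-4.4, -3.0, 10.1]
gripper_width: 84.7
gripper_force: 0.0
```

>>> apply_moves(
  deltas=[
    {"hand": 85,"x": 293,"y": -63,"z": 5,"yaw": 0},
    {"hand": 85,"x": 293,"y": -63,"z": 5,"yaw": 0},
    {"hand": 85,"x": 293,"y": -63,"z": 5,"yaw": 0},
    {"hand": 85,"x": 293,"y": -63,"z": 5,"yaw": 0},
    {"hand": 85,"x": 293,"y": -63,"z": 5,"yaw": 0},
    {"hand": 85,"x": 293,"y": -63,"z": 5,"yaw": 0},
  ],
)

```text
clock: 5.2
position: [833.8, 461.6, 386.0]
orientation: [-0.037, 0.988, 0.145, 0.023]
ft_force: [0.1, 0.2, 0.2]
gripper_width: 84.8
gripper_force: 0.0
```

```bash
python3 -c "
from h import *
st()"
```

```text
5.2 q [0.4407 1.1133 0.0505 0.061  1.9115 1.7424] p [833.8126 461.5615 386.0171] 
x [0.9568 0.2851 0.0563] y [ 0.2885 -0.9552 -0.0666] z [ 0.0348  0.0799 -0.9962] f [0.1309 0.1829 0.1725] M [-0.0527 -0.0111  0.0023] w 84.7555529674263 0.0
```

>>> apply_moves(
  deltas=[
    {"hand": 85,"x": 370,"y": -64,"z": -134,"yaw": 0},
    {"hand": 85,"x": 370,"y": -64,"z": -134,"yaw": 0},
  ],
)

```text
clock: 5.37
position: [843.1, 463.8, 389.2]
orientation: [-0.043, 0.988, 0.145, 0.038]
ft_force: [0.0, 0.4, 0.2]
gripper_width: 85.1
gripper_force: 0.0
```

>>> apply_moves(
  deltas=[
    {"hand": 85,"x": 370,"y": -64,"z": -134,"yaw": 0},
    {"hand": 85,"x": 370,"y": -64,"z": -134,"yaw": 0},
    {"hand": 85,"x": 370,"y": -64,"z": -134,"yaw": 0},
    {"hand": 85,"x": 370,"y": -64,"z": -134,"yaw": 0},
    {"hand": 85,"x": 370,"y": -64,"z": -134,"yaw": 0},
  ],
)

```text
clock: 5.78
position: [851.9, 461.4, 397.4]
orientation: [-0.048, 0.987, 0.145, 0.053]
ft_force: [-1.1, -0.1, -0.3]
gripper_width: 85.0
gripper_force: 0.0
```

>>> apply_moves(
  deltas=[
    {"hand": 85,"x": 1855,"y": -320,"z": -670,"yaw": 0},
    {"hand": 85,"x": 1855,"y": -320,"z": -670,"yaw": 0},
  ],
)

```text
clock: 5.95
position: [860.2, 462.6, 404.9]
orientation: [-0.054, 0.986, 0.144, 0.068]
ft_force: [-0.2, -0.0, 0.4]
gripper_width: 85.5
gripper_force: 0.0
```

```bash
python3 -c "
from h import *
st()"
```

```text
5.95 q [0.4276 1.0964 0.0513 0.0676 1.8319 1.7312] p [860.2216 462.5701 404.9172] 
x [0.9493 0.2764 0.15  ] y [ 0.2911 -0.9528 -0.0867] z [ 0.1189  0.1259 -0.9849] f [-0.1527 -0.0241  0.4473] M [-0.0553  0.0756  0.0441] w 85.4582518094116 0.0
```

```bash
python3 - <<'E'
import re
s=open('kin.py').read().replace("q[5]-np.pi/2","q[5]+np.pi/2").replace("[451.88,56.38,754.67])]","[451.88,56.38,754.67]),([.4407,1.1133,.0505,.061,1.9115,1.7424],[833.81,461.56,386.02]),([.4276,1.0964,.0513,.0676,1.8319,1.7312],[860.22,462.57,404.92])]")
s=s.replace('if __name__','''LO=np.array([-3.06,-.79,.05,-1.19,.05,-2.94]);HI=np.array([3.06,1.96,2.63,4.34,2.64,2.94])
P=fit(D).x
def ik(x,M,seeds=12,rng=np.random.default_rng(0),q0=None):
    best=None
    for k in range(seeds):
        s=q0 if (q0 is not None and k==0) else LO+.05+(HI-LO-.1)*rng.random(6)
        def f(q):
            y,m=fk(q,P);return np.r_[(y-x)/300,R.from_matrix(M.T@m).as_rotvec()]
        r=least_squares(f,np.clip(s,LO+.02,HI-.02),bounds=(LO+.015,HI-.015),max_nfev=60)
        if best is None or r.cost<best[0]: best=(r.cost,r.x)
        if r.cost<1e-8: break
    return best
if __name__''')
open('kin.py','w').write(s)
E
python3 kin.py
cat > plan.py <<'E'
from kin import *
W=np.array([0,-.643,.766]);N=np.array([0,.766,.643])
def grasp(al,flip=1):
    a=np.deg2rad(al);t=np.cos(a)*np.array([1,0,0])-np.sin(a)*W;y=flip*N
    return np.c_[np.cross(y,t),y,t],t
cup=np.array([575,-195,0.]);mat=np.array([562,-364,4.]);G=np.array([-112,0,75.])
if __name__=="__main__":
  for al in (30,40,50,60):
   for fl in (1,-1):
    M,t=grasp(al,fl);o=[]
    for nm,c,ps in (('grasp',cup,0),('lift',cup+[0,0,150],0),('mat',mat,0),('pour0',np.array([500,60,200.])-G,0),('p90',np.array([500,60,200.])-G,90),('p130',np.array([500,60,200.])-G,130),('p170',np.array([500,60,200.])-G,170)):
        Q=R.from_rotvec(-np.deg2rad(ps)*t).as_matrix()
        x=c+G+18.7*t
        b=ik(x,Q@M);o.append((nm,'%.0e'%b[0],b[1].round(2).tolist() if b[0]<1e-6 else ''))
    print(al,fl,t.round(2),*o,sep='\n  ')
E
python3 plan.py
```

```text
[ 3.144e+02 -2.000e-01  4.350e+01  4.818e+02  3.660e+01  5.266e+02
 -2.000e-01  3.172e+02] [-0.   -0.    0.    0.02  0.01 -0.    0.   -0.01 -0.01 -0.01  0.03  0.
  0.03 -0.04  0.01 -0.01 -0.   -0.02  0.38 -0.01 -0.02  0.27  0.37  0.26
 -0.    0.22]
[[ 0.957  0.29  -0.011]
 [ 0.29  -0.955  0.055]
 [ 0.006 -0.056 -0.998]]
30
  1
  [ 0.87  0.32 -0.38]
  ('grasp', '7e-20', [-1.08, 0.6, 2.32, 1.61, 1.16, 2.58])
  ('lift', '1e-03', '')
  ('mat', '3e-16', [-1.26, 0.69, 2.01, 1.35, 1.24, 2.8])
  ('pour0', '3e-17', [-0.33, 0.05, 2.6, 2.23, 0.83, 2.76])
  ('p90', '2e-18', [-0.33, 0.05, 2.6, 2.23, 0.83, 1.19])
  ('p130', '3e-25', [-0.33, 0.05, 2.6, 2.23, 0.83, 0.49])
  ('p170', '2e-23', [-0.33, 0.05, 2.6, 2.23, 0.83, -0.21])
30
  -1
  [ 0.87  0.32 -0.38]
  ('grasp', '3e-29', [-1.08, 0.6, 2.32, 1.61, 1.16, -0.56])
  ('lift', '3e-31', [-1.08, 0.16, 2.36, 1.44, 1.18, -0.13])
  ('mat', '2e-19', [-1.26, 0.69, 2.01, 1.35, 1.24, -0.34])
  ('pour0', '6e-26', [-0.33, 0.05, 2.6, 2.23, 0.83, -0.38])
  ('p90', '2e-24', [-0.33, 0.05, 2.6, 2.23, 0.83, -1.95])
  ('p130', '3e-18', [-0.33, 0.05, 2.6, 2.23, 0.83
[... 1704 characters left out ...]
mat', '1e-03', '')
  ('pour0', '6e-25', [-0.41, 0.04, 2.32, 1.17, 0.88, -2.62])
  ('p90', '7e-20', [-0.41, 0.04, 2.32, 1.17, 0.88, 2.09])
  ('p130', '5e-22', [-0.41, 0.04, 2.32, 1.17, 0.88, 1.39])
  ('p170', '2e-22', [-0.41, 0.04, 2.32, 1.17, 0.88, 0.69])
60
  -1
  [ 0.5   0.56 -0.66]
  ('grasp', '3e-19', [-0.95, 0.49, 2.09, 0.98, 1.07, 0.09])
  ('lift', '9e-26', [-0.95, 0.2, 2.07, 0.87, 1.27, 0.37])
  ('mat', '8e-20', [-1.13, 0.65, 1.78, 0.81, 1.25, 0.15])
  ('pour0', '2e-19', [-0.41, 0.04, 2.32, 1.17, 0.88, 0.52])
  ('p90', '7e-26', [-0.41, 0.04, 2.32, 1.17, 0.88, -1.05])
  ('p130', '5e-26', [-0.41, 0.04, 2.32, 1.17, 0.88, -1.75])
  ('p170', '5e-19', [-0.41, 0.04, 2.32, 1.17, 0.88, -2.45])
```

>>> apply_moves(
  deltas=[
    {"hand": 85,"x": 96,"y": -1,"z": -28,"yaw": 0},
  ],
)

```text
clock: 6.03
position: [869.0, 460.4, 409.4]
orientation: [-0.059, 0.985, 0.144, 0.08]
ft_force: [-0.1, -0.2, 0.1]
gripper_width: 84.9
gripper_force: 0.0
```

>>> apply_moves(
  deltas=[
    {"hand": 85,"x": 97,"y": -1,"z": -25,"yaw": 0},
  ],
)

```text
clock: 6.12
position: [880.0, 456.0, 413.6]
orientation: [-0.063, 0.983, 0.143, 0.094]
ft_force: [-0.2, 0.4, -1.0]
gripper_width: 84.8
gripper_force: 0.0
```

>>> apply_moves(
  deltas=[
    {"hand": 85,"x": 97,"y": -1,"z": -22,"yaw": 0},
  ],
)

```text
clock: 6.2
position: [890.4, 452.1, 417.4]
orientation: [-0.067, 0.982, 0.142, 0.107]
ft_force: [-0.1, -0.2, -0.1]
gripper_width: 84.9
gripper_force: 0.0
```

>>> apply_moves(
  deltas=[
    {"hand": 85,"x": 98,"y": -1,"z": -19,"yaw": 0},
  ],
)

```text
clock: 6.28
position: [900.4, 448.9, 420.9]
orientation: [-0.071, 0.98, 0.141, 0.12]
ft_force: [-0.6, 0.3, -0.1]
gripper_width: 85.1
gripper_force: 0.0
```

>>> apply_moves(
  deltas=[
    {"hand": 85,"x": 98,"y": -1,"z": -16,"yaw": 0},
  ],
)

```text
clock: 6.37
position: [910.4, 446.1, 424.3]
orientation: [-0.075, 0.978, 0.14, 0.132]
ft_force: [-0.3, -0.2, -0.7]
gripper_width: 84.9
gripper_force: 0.0
```

>>> apply_moves(
  deltas=[
    {"hand": 85,"x": 99,"y": -1,"z": -13,"yaw": 0},
  ],
)

```text
clock: 6.45
position: [920.3, 443.6, 427.5]
orientation: [-0.079, 0.976, 0.139, 0.145]
ft_force: [0.4, 0.3, -0.1]
gripper_width: 85.0
gripper_force: 0.0
```

```bash
python3 -c "
from h import *
st()"
```

```text
6.45 q [0.3803 1.0854 0.0514 0.0851 1.6826 1.6906] p [920.2715 443.6441 427.5183] 
x [0.919  0.2493 0.3055] y [ 0.2954 -0.9485 -0.1144] z [ 0.2612  0.1954 -0.9453] f [ 0.399   0.34   -0.1273] M [-0.0923  0.1087 -0.0115] w 84.95549519936435 0.0
```

>>> apply_moves(
  deltas=[
    {"hand": 85,"x": 99,"y": 2,"z": -12,"yaw": 0},
  ],
)

```text
clock: 6.53
position: [930.1, 440.5, 431.0]
orientation: [-0.083, 0.974, 0.139, 0.158]
ft_force: [-0.4, 0.3, 0.3]
gripper_width: 84.9
gripper_force: 0.0
```

>>> apply_moves(
  deltas=[
    {"hand": 85,"x": 99,"y": 2,"z": -9,"yaw": 0},
  ],
)

```text
clock: 6.62
position: [940.2, 437.0, 434.9]
orientation: [-0.087, 0.972, 0.138, 0.171]
ft_force: [0.0, 0.5, 0.2]
gripper_width: 85.1
gripper_force: 0.0
```

>>> apply_moves(
  deltas=[
    {"hand": 85,"x": 99,"y": 2,"z": -7,"yaw": 0},
  ],
)

```text
clock: 6.7
position: [950.0, 433.7, 438.7]
orientation: [-0.091, 0.969, 0.137, 0.183]
ft_force: [0.3, -0.0, -0.1]
gripper_width: 85.2
gripper_force: 0.0
```

>>> apply_moves(
  deltas=[
    {"hand": 85,"x": 99,"y": 2,"z": -4,"yaw": 0},
  ],
)

```text
clock: 6.78
position: [959.8, 430.7, 442.7]
orientation: [-0.094, 0.966, 0.136, 0.196]
ft_force: [-0.2, -0.2, 0.1]
gripper_width: 85.1
gripper_force: 0.0
```

>>> apply_moves(
  deltas=[
    {"hand": 85,"x": 99,"y": 2,"z": -1,"yaw": 0},
  ],
)

```text
clock: 6.87
position: [969.5, 427.9, 446.5]
orientation: [-0.098, 0.964, 0.135, 0.209]
ft_force: [-0.0, 0.8, -0.1]
gripper_width: 84.7
gripper_force: 0.0
```

>>> apply_moves(
  deltas=[
    {"hand": 85,"x": 99,"y": 2,"z": 1,"yaw": 0},
  ],
)

```text
clock: 6.95
position: [978.9, 425.3, 450.2]
orientation: [-0.101, 0.96, 0.134, 0.222]
ft_force: [0.1, -0.3, 0.1]
gripper_width: 85.0
gripper_force: 0.0
```

>>> apply_moves(
  deltas=[
    {"hand": 85,"x": 99,"y": 2,"z": 4,"yaw": 0},
  ],
)

```text
clock: 7.03
position: [988.3, 422.8, 454.1]
orientation: [-0.105, 0.957, 0.133, 0.235]
ft_force: [0.4, 0.1, -0.8]
gripper_width: 85.0
gripper_force: 0.0
```

>>> apply_moves(
  deltas=[
    {"hand": 85,"x": 99,"y": 2,"z": 6,"yaw": 0},
  ],
)

```text
clock: 7.12
position: [997.4, 420.4, 458.1]
orientation: [-0.108, 0.954, 0.132, 0.248]
ft_force: [-0.0, -0.1, -0.0]
gripper_width: 84.5
gripper_force: 0.0
```

>>> apply_moves(
  deltas=[
    {"hand": 85,"x": 99,"y": 2,"z": 9,"yaw": 0},
  ],
)

```text
clock: 7.2
position: [1006.4, 418.1, 462.2]
orientation: [-0.111, 0.95, 0.131, 0.26]
ft_force: [-0.0, 0.1, -0.1]
gripper_width: 84.7
gripper_force: 0.0
```

>>> apply_moves(
  deltas=[
    {"hand": 85,"x": 99,"y": 2,"z": 12,"yaw": 0},
  ],
)

```text
clock: 7.28
position: [1015.3, 416.0, 466.1]
orientation: [-0.114, 0.946, 0.13, 0.273]
ft_force: [1.1, 0.3, 0.3]
gripper_width: 85.2
gripper_force: 0.0
```

```bash
python3 -c "
from h import *
st()"
```

```text
7.28 q [0.3138 1.085  0.0516 0.1243 1.4166 1.6302] p [1015.3385  416.0476  466.063 ] 
x [0.8173 0.1833 0.5463] y [ 0.3079 -0.9403 -0.1451] z [ 0.4871  0.2868 -0.8249] f [1.0593 0.2666 0.3182] M [-0.0977  0.2447 -0.0407] w 85.23965195358255 0.0
```

>>> apply_moves(
  deltas=[
    {"hand": 85,"x": 99,"y": 2,"z": 14,"yaw": 0},
  ],
)

```text
clock: 7.37
position: [1024.0, 414.1, 470.0]
orientation: [-0.117, 0.942, 0.129, 0.285]
ft_force: [-0.4, 0.1, -0.8]
gripper_width: 85.3
gripper_force: 0.0
```

>>> apply_moves(
  deltas=[
    {"hand": 85,"x": 99,"y": 2,"z": 17,"yaw": 0},
  ],
)

```text
clock: 7.45
position: [1032.6, 412.2, 474.1]
orientation: [-0.12, 0.938, 0.127, 0.298]
ft_force: [-0.2, 0.8, -0.2]
gripper_width: 84.9
gripper_force: 0.0
```

>>> apply_moves(
  deltas=[
    {"hand": 85,"x": 98,"y": 2,"z": 20,"yaw": 0},
  ],
)

```text
clock: 7.53
position: [1041.0, 410.4, 478.2]
orientation: [-0.123, 0.934, 0.126, 0.311]
ft_force: [-0.2, 0.2, -0.5]
gripper_width: 85.1
gripper_force: 0.0
```

>>> apply_moves(
  deltas=[
    {"hand": 85,"x": 97,"y": 2,"z": 23,"yaw": 0},
  ],
)

```text
clock: 7.62
position: [1049.4, 408.9, 481.9]
orientation: [-0.125, 0.93, 0.125, 0.323]
ft_force: [-0.5, -0.6, 0.2]
gripper_width: 85.5
gripper_force: 0.0
```

>>> apply_moves(
  deltas=[
    {"hand": 85,"x": 97,"y": 2,"z": 26,"yaw": 0},
  ],
)

```text
clock: 7.7
position: [1057.6, 407.4, 485.6]
orientation: [-0.128, 0.925, 0.123, 0.335]
ft_force: [0.3, 0.6, 0.2]
gripper_width: 85.0
gripper_force: 0.0
```

>>> apply_moves(
  deltas=[
    {"hand": 85,"x": 96,"y": 2,"z": 29,"yaw": 0},
  ],
)

```text
clock: 7.78
position: [1065.6, 406.1, 489.2]
orientation: [-0.131, 0.921, 0.122, 0.347]
ft_force: [-0.8, -0.2, 0.0]
gripper_width: 84.9
gripper_force: 0.0
```

>>> apply_moves(
  deltas=[
    {"hand": 85,"x": 95,"y": 2,"z": 31,"yaw": 0},
  ],
)

```text
clock: 7.87
position: [1073.4, 404.8, 492.7]
orientation: [-0.133, 0.916, 0.121, 0.359]
ft_force: [0.2, -0.1, 0.3]
gripper_width: 85.0
gripper_force: 0.0
```

>>> apply_moves(
  deltas=[
    {"hand": 85,"x": 94,"y": 2,"z": 34,"yaw": 0},
  ],
)

```text
clock: 7.95
position: [1081.1, 403.6, 496.3]
orientation: [-0.135, 0.911, 0.119, 0.371]
ft_force: [-0.6, -0.5, -0.7]
gripper_width: 85.1
gripper_force: 0.0
```

>>> apply_moves(
  deltas=[
    {"hand": 85,"x": 93,"y": 2,"z": 37,"yaw": 0},
  ],
)

```text
clock: 8.03
position: [1088.6, 402.6, 499.8]
orientation: [-0.138, 0.906, 0.118, 0.383]
ft_force: [-0.1, 0.2, 0.0]
gripper_width: 84.7
gripper_force: 0.0
```

>>> apply_moves(
  deltas=[
    {"hand": 85,"x": 92,"y": 2,"z": 39,"yaw": 0},
  ],
)

```text
clock: 8.12
position: [1095.8, 401.5, 503.1]
orientation: [-0.14, 0.901, 0.116, 0.394]
ft_force: [0.6, 0.4, 0.1]
gripper_width: 84.9
gripper_force: 0.0
```

>>> apply_moves(
  deltas=[
    {"hand": 85,"x": 91,"y": 2,"z": 41,"yaw": 0},
  ],
)

```text
clock: 8.2
position: [1102.8, 400.5, 506.7]
orientation: [-0.142, 0.896, 0.115, 0.405]
ft_force: [0.5, -0.8, 0.2]
gripper_width: 84.7
gripper_force: 0.0
```

>>> apply_moves(
  deltas=[
    {"hand": 85,"x": 90,"y": 2,"z": 43,"yaw": 0},
  ],
)

```text
clock: 8.28
position: [1109.5, 399.5, 510.5]
orientation: [-0.144, 0.89, 0.113, 0.417]
ft_force: [0.6, -0.0, 0.6]
gripper_width: 84.9
gripper_force: 0.0
```

```bash
python3 -c "
from h import *
st()"
```

```text
8.28 q [0.2681 1.11   0.0518 0.1714 1.0819 1.5783] p [1109.5006  399.4825  510.5415] 
x [0.6273 0.0815 0.7745] y [ 0.3217 -0.9328 -0.1624] z [ 0.7092  0.351  -0.6114] f [ 0.5538 -0.0174  0.5887] M [-0.2032  0.3086  0.0608] w 84.93304447405474 0.0
```

>>> apply_moves(
  deltas=[
    {"hand": 85,"x": 89,"y": 2,"z": 45,"yaw": 0},
  ],
)

```text
clock: 8.37
position: [1115.9, 398.5, 514.5]
orientation: [-0.146, 0.885, 0.112, 0.428]
ft_force: [0.3, 0.9, -0.6]
gripper_width: 85.2
gripper_force: 0.0
```

>>> apply_moves(
  deltas=[
    {"hand": 85,"x": 88,"y": 2,"z": 47,"yaw": 0},
  ],
)

```text
clock: 8.45
position: [1122.1, 397.4, 518.6]
orientation: [-0.148, 0.88, 0.11, 0.438]
ft_force: [0.8, 0.7, -0.6]
gripper_width: 84.9
gripper_force: 0.0
```

>>> apply_moves(
  deltas=[
    {"hand": 85,"x": 87,"y": 2,"z": 49,"yaw": 0},
  ],
)

```text
clock: 8.53
position: [1128.0, 396.4, 522.8]
orientation: [-0.15, 0.874, 0.109, 0.449]
ft_force: [-0.7, -0.3, -0.2]
gripper_width: 84.6
gripper_force: 0.0
```

>>> apply_moves(
  deltas=[
    {"hand": 85,"x": 86,"y": 2,"z": 51,"yaw": 0},
  ],
)

```text
clock: 8.62
position: [1133.6, 395.4, 527.1]
orientation: [-0.152, 0.869, 0.107, 0.46]
ft_force: [0.6, -0.0, 1.2]
gripper_width: 85.0
gripper_force: 0.0
```

>>> apply_moves(
  deltas=[
    {"hand": 85,"x": 85,"y": 2,"z": 53,"yaw": 0},
  ],
)

```text
clock: 8.7
position: [1139.0, 394.4, 531.4]
orientation: [-0.153, 0.863, 0.105, 0.47]
ft_force: [0.7, 0.3, -0.2]
gripper_width: 85.0
gripper_force: 0.0
```

>>> apply_moves(
  deltas=[
    {"hand": 85,"x": 84,"y": 2,"z": 55,"yaw": 0},
  ],
)

```text
clock: 8.78
position: [1144.2, 393.4, 535.9]
orientation: [-0.155, 0.857, 0.104, 0.48]
ft_force: [0.2, -0.5, -0.8]
gripper_width: 85.0
gripper_force: 0.0
```

>>> apply_moves(
  deltas=[
    {"hand": 85,"x": 83,"y": 2,"z": 57,"yaw": 0},
  ],
)

```text
clock: 8.87
position: [1149.0, 392.5, 540.3]
orientation: [-0.156, 0.852, 0.102, 0.49]
ft_force: [-0.4, 0.0, -0.5]
gripper_width: 85.4
gripper_force: 0.0
```

>>> apply_moves(
  deltas=[
    {"hand": 85,"x": 82,"y": 2,"z": 58,"yaw": 0},
  ],
)

```text
clock: 8.95
position: [1153.5, 391.7, 545.0]
orientation: [-0.158, 0.846, 0.101, 0.499]
ft_force: [0.6, 0.2, 0.1]
gripper_width: 85.4
gripper_force: 0.0
```

Run:
```python
from h import *
s,m=st()
im0=cv2.imread('pics/top0.png');im1=optics.camera('top')[:,:,::-1];cv2.imwrite('pics/top2.png',im1);cv2.imwrite('pics/scene2.png',optics.camera('scene')[:,:,::-1])
a=cv2.resize(im0[95:260,100:420],None,fx=2.4,fy=2.4,interpolation=cv2.INTER_CUBIC)
cv2.imwrite('pics/crop0.png',a)
```

```text
8.95 q [0.2515 1.1274 0.0518 0.2017 0.8763 1.5498] p [1153.4978  391.688   545.0325] 
x [0.4812 0.0125 0.8765] y [ 0.328  -0.9298 -0.1668] z [ 0.8129  0.3678 -0.4516] f [0.5538 0.2021 0.1118] M [-0.1581  0.3496 -0.013 ] w 85.37069060690655 0.0
```

View pics/crop0.png

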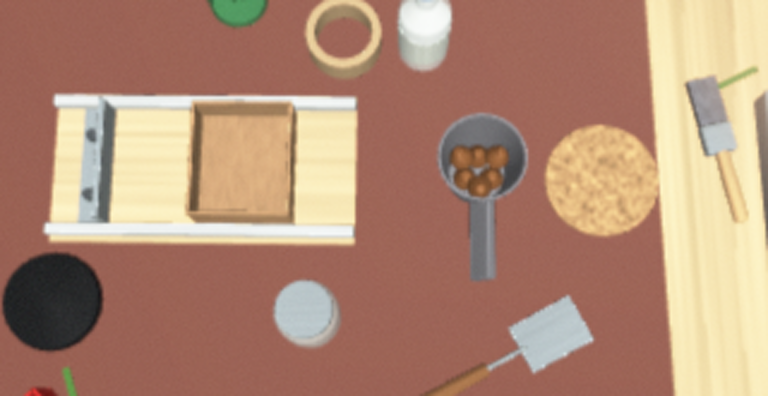

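The crop (2.4x, offset 100,95) shows the cup rim centred near (483,157), the handle running down to (482,279), the mat at (602,180), the carton spanning (188–294, 101–222), and the stop face near x≈108. Next I'll refine these with colour masks.

Run:
```python
from h import *
im=cv2.imread('pics/top0.png');hsv=cv2.cvtColor(im,cv2.COLOR_BGR2HSV).astype(int)
H,S,V=hsv[...,0],hsv[...,1],hsv[...,2]
def comp(m,box):
    k=np.zeros(m.shape,np.uint8);x0,y0,x1,y1=box;k[y0:y1,x0:x1]=m[y0:y1,x0:x1]*255
    c=max(cv2.findContours(k,cv2.RETR_EXTERNAL,cv2.CHAIN_APPROX_NONE)[0],key=cv2.contourArea);return c,k
g=(S<70)
c,k=comp(g,(275,135,330,225))
ctr=c[:,0,:];rim=ctr[(ctr[:,1]<172)]
e=cv2.fitEllipse(rim);print('rim',e,ray('top',e[0],95)[0], 'mat handle pts')
for y in range(180,216,3):
    xs=np.where(k[y])[0]
    if len(xs): print(y,xs.min(),xs.max(),end='; ')
print()
hy,hx=np.where(k);sel=hy>184
rr=cv2.minAreaRect(np.c_[hx,hy][sel].astype(np.float32));print('handle',rr)
for uv in [(hx[hy==187].mean(),187),(hx[hy==205].mean(),205),(301,hy.max()+.5)]: print(uv,ray('top',uv,75)[0])
m,_=comp((H>8)&(H<25)&(S>80)&(V>150),(322,140,374,196));e=cv2.fitEllipse(m);print('mat',e,ray('top',e[0],4)[0])
# carton/lane corners from crop px
f=lambda u,v:(100+u/2.4,95+v/2.4)
for n,uv,z in [('ctop-x+ y+',f(190,103),66),('ctop x+ y-',f(293,101),66),('x- y+',f(188,220),66),('x- y-',f(293,222),66),('stop foot x+',f(112,107),6),('stop foot x-',f(106,222),6),('railR x+',f(357,101),28),('rail+ end',f(54,99),28),('rail- y-',f(354,231),28),('rail- y+',f(46,229),28)]: print(n,ray('top',uv,z)[0].round(1))
```

```text
rim ((300.6184997558594, 159.94398498535156), (36.04604721069336, 37.47053909301758), 108.92010498046875) [ 575.5582 -197.2481   95.    ] mat handle pts
180 296 305; 183 296 305; 186 296 305; 189 296 305; 192 296 305; 195 296 305; 198 296 305; 201 296 306; 204 296 306; 207 296 306; 210 296 306; 
handle ((307.0213623046875, 208.0537109375), (50.67779541015625, 21.69961929321289), 57.03059387207031)
(np.float64(300.5), 187) [ 497.9343 -195.4968   75.    ]
(np.float64(301.0), 205) [ 443.8837 -194.8133   75.    ]
(301, np.float64(224.5)) [ 386.3352 -192.5029   75.    ]
mat ((351.50830078125, 168.00442504882812), (45.56949996948242, 54.61986541748047), 36.059478759765625) [ 568.8679 -366.4039    4.    ]
ctop-x+ y+ [662.1 169.5  66. ]
ctop x+ y- [661.4  37.8  66. ]
x- y+ [509.7 169.9  66. ]
x- y- [503.9  38.6  66. ]
stop foot x+ [678.8 287.2   6. ]
stop foot x- [521.6 290.7   6. ]
railR x+ [671.7 -42.7  28. ]
rail+ end [684.6 357.6  28. ]
rail- y- [497.6 -35.8  28. ]
rail- y+ [510.  361.2  28. ]
```

```bash
cat > go.py <<'E'
from h import *
from kin import fk,ik,P,LO,HI
from plan import W,N
GRIP=np.array([463,-196,75.])
def delta(s,m,tcp,yaw=0):
    d=m.T@(np.array(tcp)-s['position']);print('delta xyz',d.round(1),'yaw',yaw,'rows',np.ceil(np.linalg.norm(d)/41.7));return d
def yaw_for(m,yt):
    return np.degrees(np.arctan2(-yt@m[:,0],yt@m[:,1]))
def path(q,x0,M0,x1,yaw,n=12,show=True):
    t=M0[:,2]
    for k in range(1,n+1):
        b=ik(x0+(np.array(x1)-x0)*k/n,R.from_rotvec(np.deg2rad(yaw)*k/n*t).as_matrix()@M0,seeds=1,q0=q)
        if show: print('%.0e'%b[0],b[1].round(2))
        q=b[1]
    return q
E
python3 - <<'E'
from go import *
s,m=st();t=m[:,2]
yw=yaw_for(m,-N);print('yaw',yw, fk(s['qpos'],P)[0]-s['position'])
pre=GRIP-110*t+18.7*t;hi=pre+[0,0,300]
delta(s,m,hi);print(hi,pre)
q=path(s['qpos'],s['position'],m,hi,yw)
M1=R.from_rotvec(np.deg2rad(yw)*t).as_matrix()@m
print('down');q=path(q,hi,M1,pre,0,5);print('in');q=path(q,pre,M1,GRIP+18.7*t,0,4)
E
```

```text
9.05 q [0.2515 1.1274 0.0517 0.2015 0.8774 1.5501] p [1153.3484  391.6435  544.7474] 
x [0.4821 0.0128 0.876 ] y [ 0.3278 -0.9299 -0.1669] z [ 0.8125  0.3676 -0.4525] f [-0.1564  0.3231  0.3081] M [-0.1954  0.4011  0.0211] w 84.88177205026292 0.0
yaw 34.96211206627504 [-0.1241 -0.0695  0.1072]
delta xyz [-489.1  348.4 -791.4] yaw 0 rows 24.0
[ 388.8232 -229.564   416.3152] [ 388.8232 -229.564   116.3152]
2e-22 [0.21 0.76 0.71 0.34 0.6  1.43]
8e-29 [0.16 0.57 1.03 0.49 0.51 1.3 ]
3e-31 [0.11 0.42 1.27 0.67 0.46 1.14]
1e-31 [0.04 0.28 1.48 0.85 0.46 0.98]
4e-19 [-0.05  0.15  1.65  1.    0.5   0.84]
3e-21 [-0.15  0.03  1.8   1.11  0.58  0.74]
6e-21 [-0.29 -0.08  1.93  1.17  0.69  0.67]
8e-20 [-0.45 -0.18  2.04  1.2   0.83  0.62]
2e-19 [-0.65 -0.25  2.12  1.2   1.    0.58]
5e-20 [-0.88 -0.29  2.17  1.17  1.2   0.53]
6e-22 [-1.11 -0.29  2.19  1.13  1.39  0.46]
9e-26 [-1.33 -0.23  2.17  1.07  1.56  0.39]
down
6e-25 [-1.33 -0.15  2.24  1.08  1.49  0.26]
1e-28 [-1.33 -0.05  2.29  1.09  1.41  0.12]
4e-28 [-1.33  0.08  2.32  1.12  1.34 -0.03]
3e-28 [-1.33  0.24  2.33  1.16  1.27 -0.18]
5e-27 [-1.33  0.41  2.32  1.21  1.21 -0.34]
in
1e-19 [-1.26  0.44  2.32  1.28  1.18 -0.36]
2e-19 [-1.19  0.48  2.31  1.35  1.15 -0.39]
2e-19 [-1.13  0.52  2.3   1.43  1.12 -0.41]
2e-19 [-1.06  0.55  2.29  1.5   1.1  -0.43]
```

>>> apply_moves(
  deltas=[
    {"hand": 85,"x": -489,"y": 348,"z": -791,"yaw": 35},
    {"hand": 85,"x": -489,"y": 348,"z": -791,"yaw": 35},
    {"hand": 85,"x": -489,"y": 348,"z": -791,"yaw": 35},
    {"hand": 85,"x": -489,"y": 348,"z": -791,"yaw": 35},
    {"hand": 85,"x": -489,"y": 348,"z": -791,"yaw": 35},
    {"hand": 85,"x": -489,"y": 348,"z": -791,"yaw": 35},
    {"hand": 85,"x": -489,"y": 348,"z": -791,"yaw": 35},
    {"hand": 85,"x": -489,"y": 348,"z": -791,"yaw": 35},
    {"hand": 85,"x": -489,"y": 348,"z": -791,"yaw": 35},
    {"hand": 85,"x": -489,"y": 348,"z": -791,"yaw": 35},
    {"hand": 85,"x": -489,"y": 348,"z": -791,"yaw": 35},
    {"hand": 85,"x": -489,"y": 348,"z": -791,"yaw": 35},
    {"hand": 85,"x": -489,"y": 348,"z": -791,"yaw": 35},
    {"hand": 85,"x": -489,"y": 348,"z": -791,"yaw": 35},
    {"hand": 85,"x": -489,"y": 348,"z": -791,"yaw": 35},
    {"hand": 85,"x": -489,"y": 348,"z": -791,"yaw": 35},
    {"hand": 85,"x": -489,"y": 348,"z": -791,"yaw": 35},
    {"hand": 85,"x": -489,"y": 348,"z": -791,"yaw": 35},
    {"hand": 85,"x": -489,"y": 348,"z": -791,"yaw": 35},
    {"hand": 85,"x": -489,"y": 348,"z": -791,"yaw": 35},
  ],
)

```text
clock: 10.72
position: [560.5, -88.9, 447.4]
orientation: [-0.3, 0.838, -0.157, 0.429]
ft_force: [-0.2, -1.2, -0.3]
gripper_width: 85.0
gripper_force: 0.0
```

Run:
```python
from go import *
s,m=st();t=m[:,2]
yw=yaw_for(m,-N);print('yaw',yw,'t.n',t@N)
pre=GRIP-110*t+18.7*t;hi=pre+[0,0,300]
delta(s,m,hi)
```

```text
10.72 q [-0.716  -0.2732  2.1377  1.189   1.0627  0.7072] p [560.4566 -88.9419 447.4282] 
x [ 0.5831 -0.5206  0.6237] y [-0.0061 -0.7705 -0.6374] z [ 0.8124  0.3679 -0.4524] f [-0.1703 -1.227  -0.3138] M [-0.2136  0.3638 -0.0186] w 84.95750001092425 0.0
yaw 0.12675171194782184 t.n -0.00914484130939635
delta xyz [ -46.3  129.3 -177.1] yaw 0 rows 6.0
```

>>> apply_moves(
  deltas=[
    {"hand": 85,"x": -46,"y": 129,"z": -177,"yaw": 0},
    {"hand": 85,"x": -46,"y": 129,"z": -177,"yaw": 0},
    {"hand": 85,"x": -46,"y": 129,"z": -177,"yaw": 0},
    {"hand": 85,"x": -46,"y": 129,"z": -177,"yaw": 0},
    {"hand": 85,"x": -46,"y": 129,"z": -177,"yaw": 0},
    {"hand": 85,"x": -46,"y": 129,"z": -177,"yaw": 0},
    {"hand": 70,"x": -233,"y": 320,"z": -41,"yaw": 0},
    {"hand": 70,"x": -233,"y": 320,"z": -41,"yaw": 0},
    {"hand": 70,"x": -233,"y": 320,"z": -41,"yaw": 0},
    {"hand": 70,"x": -233,"y": 320,"z": -41,"yaw": 0},
    {"hand": 70,"x": -233,"y": 320,"z": -41,"yaw": 0},
    {"hand": 70,"x": -233,"y": 320,"z": -41,"yaw": 0},
    {"hand": 70,"x": -233,"y": 320,"z": -41,"yaw": 0},
    {"hand": 70,"x": -233,"y": 320,"z": -41,"yaw": 0},
    {"hand": 70,"x": -233,"y": 320,"z": -41,"yaw": 0},
  ],
)

```text
clock: 11.97
position: [390.1, -226.4, 114.1]
orientation: [-0.304, 0.837, -0.16, 0.426]
ft_force: [1.2, -0.3, 0.6]
gripper_width: 69.6
gripper_force: 0.0
```

Run:
```python
from go import *
s,m=st();t=m[:,2]
delta(s,m,GRIP+18.7*t)
P_=optics.camera_params('wrist');im=optics.camera('wrist')
K=P_['camera_matrix'];T=np.array(P_['camera_from_world'])
def proj(X):
    c=T[:3,:3]@X+T[:3,3];r=np.hypot(c[0],c[1]);a=np.arctan2(r,c[2]);return (K[0,2]+K[0,0]*a*c[0]/r,K[1,2]+K[1,1]*a*c[1]/r)
im=np.ascontiguousarray(im[:,:,::-1]);c0=GRIP+[112,0,-75]
for d in (150,50):
  for a in (-17,17):
    for b in (-7,7):
      u=proj(c0+[-d,0,75]+a*W+b*N);cv2.circle(im,(int(u[0]),int(u[1])),2,(0,255,0),-1)
for k in range(36):
    u=proj(c0+[56*np.cos(k/5.73),56*np.sin(k/5.73),95]);cv2.circle(im,(int(u[0]),int(u[1])),1,(0,255,255),-1)
cv2.imwrite('pics/w1.png',cv2.resize(im,None,fx=1.5,fy=1.5))
```

```text
11.97 q [-1.321   0.4125  2.3247  1.2161  1.2107 -0.3362] p [ 390.0533 -226.4191  114.0846] 
x [ 0.5853 -0.527   0.6162] y [-0.0088 -0.7641 -0.6451] z [ 0.8108  0.3722 -0.4518] f [ 1.2076 -0.3272  0.5938] M [-0.2298  0.3604 -0.0036] w 69.61561556994968 0.0
delta xyz [  2.6   1.3 106.8] yaw 0 rows 3.0
```

View pics/w1.png

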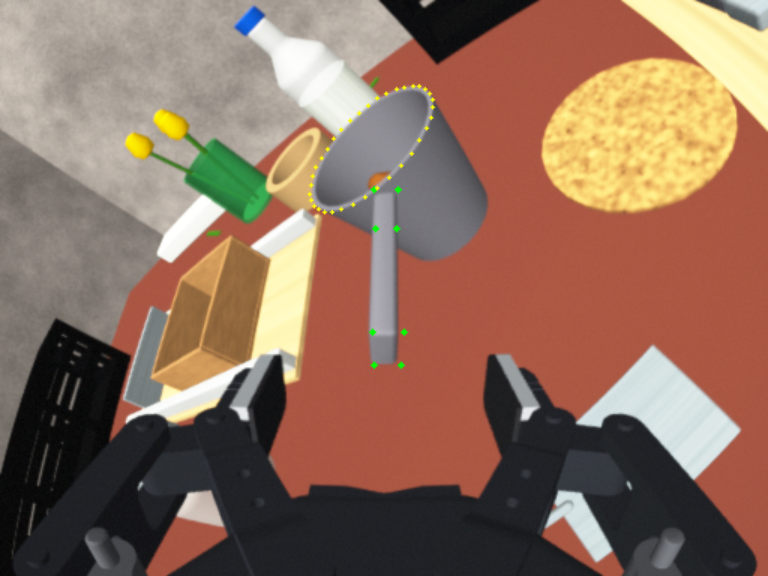

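The projected rim matches the image, and the handle lies about 1.5 mm to the left of where I predicted. I'll go in and grip.

>>> apply_moves(
  deltas=[
    {"hand": 70,"x": 2.5,"y": 0,"z": 35,"yaw": 0},
    {"hand": 70,"x": 2.5,"y": 0,"z": 70,"yaw": 0},
    {"hand": 70,"x": 2.5,"y": 0,"z": 90,"yaw": 0},
    {"hand": 70,"x": 2.5,"y": 0,"z": 107,"yaw": 0},
    {"hand": 70,"x": 2.5,"y": 0,"z": 107,"yaw": 0},
    {"hand": 40,"x": 2.5,"y": 0,"z": 107,"yaw": 0},
    {"hand": 20,"x": 2.5,"y": 0,"z": 107,"yaw": 0},
    {"hand": 5,"x": 2.5,"y": 0,"z": 107,"yaw": 0},
    {"hand": 5,"x": 2.5,"y": 0,"z": 107,"yaw": 0},
    {"hand": 5,"x": 2.5,"y": 0,"z": 107,"yaw": 0},
    {"hand": 5,"x": 2.5,"y": 0,"z": 107,"yaw": 0},
    {"hand": 5,"x": 2.5,"y": 0,"z": 107,"yaw": 0},
    {"hand": 5,"x": 2.5,"y": 0,"z": 107,"yaw": 0},
  ],
  grip_force=100,
)

```text
clock: 13.1
position: [479.0, -190.7, 70.0]
orientation: [-0.301, 0.837, -0.158, 0.429]
ft_force: [-4.5, -1.5, 5.6]
gripper_width: 12.7
gripper_force: 97.9
```

Run:
```python
from go import *
s,m=st()
print('up60',m.T@[0,0,60.])
```

```text
13.1 q [-1.0627  0.5477  2.285   1.4964  1.1014 -0.4255] p [ 478.9874 -190.7093   69.9611] 
x [ 0.582  -0.5232  0.6226] y [-0.0071 -0.7688 -0.6394] z [ 0.8132  0.3677 -0.4511] f [-4.4531 -1.5205  5.5713] M [-0.0003 -0.125  -0.043 ] w 12.729389487098889 97.89149880409241
up60 [ 37.3556 -38.3653 -27.0677]
```

>>> apply_moves(
  deltas=[
    {"hand": 5,"x": 6,"y": -6.5,"z": -4.5,"yaw": 0},
    {"hand": 5,"x": 18.5,"y": -19,"z": -13.5,"yaw": 0},
    {"hand": 5,"x": 31,"y": -32,"z": -22.5,"yaw": 0},
    {"hand": 5,"x": 43.5,"y": -45,"z": -31.5,"yaw": 0},
    {"hand": 5,"x": 56,"y": -57.5,"z": -40.5,"yaw": 0},
    {"hand": 5,"x": 68.5,"y": -70,"z": -49.5,"yaw": 0},
    {"hand": 5,"x": 81,"y": -83,"z": -58.5,"yaw": 0},
    {"hand": 5,"x": 93.5,"y": -96,"z": -67.5,"yaw": 0},
    {"hand": 5,"x": 106,"y": -109,"z": -76.5,"yaw": 0},
    {"hand": 5,"x": 112,"y": -115,"z": -81,"yaw": 0},
    {"hand": 5,"x": 112,"y": -115,"z": -81,"yaw": 0},
  ],
)

```text
clock: 14.02
position: [479.4, -190.5, 249.8]
orientation: [-0.299, 0.838, -0.157, 0.428]
ft_force: [0.1, 0.1, -2.6]
gripper_width: 12.7
gripper_force: 97.8
```

Run:
```python
from go import *
s,m=st();t=m[:,2]
print('cup-weight f above')
P_=optics.camera_params('wrist');im=optics.camera('wrist')
cv2.imwrite('pics/w2.png',im[:,:,::-1])
np.save('m0.npy',m)
k=np.linspace(0,2*np.pi,181)
rim=np.c_[56*np.cos(k),56*np.sin(k),0*k+95]-[-112,0,75]
base=np.c_[40*np.cos(k),40*np.sin(k),0*k]-[-112,0,75]
for ps in (0,30,60,75,90,100,110,120,130,140,150,157):
    Q=R.from_rotvec(-np.deg2rad(ps)*t).as_matrix();r=rim@Q.T;b=base@Q.T;i=r[:,2].argmin();c=Q[:,2]
    print(ps,'tilt %.0f'%np.degrees(np.arccos(c[2])),'mouthdir',c.round(2),'lip',r[i].round(0),'mouthctr',(Q@np.array([112,0,20])).round(0),'lowest',min(r[:,2].min(),b[:,2].min()).round(0),'xr',r[:,0].min().round(),r[:,0].max().round(),'yr',r[:,1].min().round(),r[:,1].max().round())
```

```text
14.02 q [-1.0601  0.0688  2.296   1.2819  1.183   0.0792] p [ 479.353  -190.5352  249.8008] 
x [ 0.5839 -0.5199  0.6236] y [-0.0077 -0.7716 -0.6361] z [ 0.8118  0.3666 -0.4545] f [ 0.1141  0.1215 -2.5599] M [-0.3513  1.021   0.0262] w 12.66262241189302 97.78840899467468
cup-weight f above
0 tilt 0 mouthdir [-0.  0.  1.] lip [168.   0.  20.] mouthctr [112.   0.  20.] lowest -75.0 xr 56.0 168.0 yr -56.0 56.0
30 tilt 27 mouthdir [-0.23  0.38  0.89] lip [76. 80.  8.] mouthctr [102.  38.  33.] lowest -70.0 xr 48.0 157.0 yr -14.0 89.0
60 tilt 53 mouthdir [-0.5   0.62  0.6 ] lip [ 61.  99. -18.] mouthctr [83. 73. 27.] lowest -62.0 xr 34.0 131.0 yr 29.0 117.0
75 tilt 66 mouthdir [-0.63  0.66  0.41] lip [ 55. 103. -34.] mouthctr [71. 87. 17.] lowest -58.0 xr 28.0 115.0 yr 45.0 129.0
90 tilt 78 mouthdir [-0.74  0.65  0.21] lip [ 50. 105. -51.] mouthctr [59. 97.  4.] lowest -55.0 xr 21.0 97.0 yr 54.0 140.0
100 tilt 86 mouthdir [-0.79  0.6   0.07] lip [ 48. 104. -63.] mouthctr [ 51. 101.  -7.] lowest -63.0 xr 17.0 85.0 yr 57.0 146.0
110 tilt 94 mouthdir [-0.84  0.54 -0.06] lip [ 47. 101. -74.] mouthctr [ 44. 103. -18.] lowest -74.0 xr 14.0 74.0 yr 56.0 151.0
120 tilt 101 mouthdir [-0.87  0.45 -0.19] lip [ 47.  98. -85.] mouthctr [ 37. 103. -30.] lowest -85.0 xr 10.0 65.0 yr 53.0 153.0
130 tilt 108 mouthdir [-0.89  0.35 -0.3 ] lip [ 47.  95. -96.] mouthctr [ 32. 101. -43.] lowest -96.0 xr 6.0 57.0 yr 48.0 153.0
140 tilt 114 mouthdir [-0.89  0.23 -0.4 ] lip [  49.   91. -106.] mouthctr [ 27.  96. -55.] lowest -106.0 xr 1.0 53.0 yr 42.0 151.0
150 tilt 119 mouthdir [-0.87  0.09 -0.48] lip [  50.   87. -115.] mouthctr [ 23.  90. -66.] lowest -115.0 xr -4.0 51.0 yr 34.0 145.0
157 tilt 122 mouthdir [-0.85 -0.   -0.52] lip [  51.   84. -122.] mouthctr [ 22.  84. -74.] lowest -122.0 xr -8.0 51.0 yr 28.0 140.0
```

View pics/w2.png

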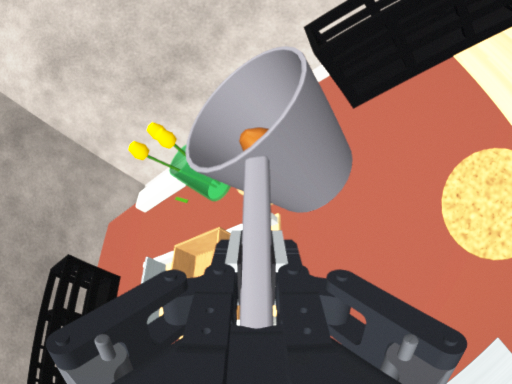

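The wrist view shows the cup gripped mid-handle and level, with the bulbs inside. Next I'll check that the arm can travel to the carton and pour there.

Run:
```python
from go import *
s,m=st();t=m[:,2]
tcp=lambda g:np.array(g)+18.7*t
q=s['qpos'];x=s['position']
A=tcp([554,-12,235]);delta(s,m,A);delta(s,m,tcp([500,-150,240]))
q=path(q,x,m,A,0,6);print('yaw')
q=path(q,A,m,tcp([554,-12,150]),-75,4)
M=R.from_rotvec(-np.deg2rad(75)*t).as_matrix()@m
q=path(q,tcp([554,-12,150]),M,tcp([554,-12,210]),-75,5)
print('world z in tool frame m',m.T@[0,0,1.],'in M',M.T@[0,0,1.])
```

```text
14.07 q [-1.0601  0.0708  2.2972  1.2815  1.1822  0.0782] p [ 478.9164 -190.0216  248.3217] 
x [ 0.5851 -0.5206  0.6218] y [-0.0087 -0.7708 -0.637 ] z [ 0.8109  0.3673 -0.4555] f [-0.7423 -0.3166 -1.8584] M [-0.3335  1.0461  0.0476] w 12.456722889284816 97.82935738563538
delta xyz [ -57.  -129.4  151. ] yaw 0 rows 5.0
delta xyz [-13.7 -25.7  54.3] yaw 0 rows 2.0
7e-30 [-0.98  0.05  2.33  1.34  1.13  0.08]
4e-30 [-0.9   0.03  2.36  1.4   1.07  0.08]
5e-30 [-0.8   0.02  2.38  1.47  1.    0.08]
1e-29 [-0.71  0.02  2.39  1.55  0.94  0.07]
3e-29 [-0.6   0.03  2.4   1.63  0.87  0.05]
4e-29 [-0.5   0.04  2.4   1.73  0.8   0.03]
yaw
1e-30 [-0.5   0.1   2.4   1.79  0.82 -0.39]
3e-29 [-0.5   0.16  2.41  1.84  0.83 -0.8 ]
1e-27 [-0.5   0.22  2.41  1.9   0.85 -1.21]
1e-25 [-0.5   0.29  2.41  1.95  0.87 -1.61]
1e-31 [-0.5   0.25  2.41  1.92  0.86 -1.83]
1e-29 [-0.5   0.21  2.41  1.89  0.85 -2.05]
4e-26 [-0.5   0.18  2.41  1.86  0.84 -2.26]
2e-21 [-0.5   0.14  2.41  1.83  0.83 -2.48]
8e-27 [-0.5   0.11  2.4   1.8   0.82 -2.69]
world z in tool frame m [ 0.6218 -0.637  -0.4555] in M [ 0.7763  0.4358 -0.4555]
```

>>> apply_moves(
  deltas=[
    {"hand": 5,"x": -4,"y": -9,"z": 10,"yaw": 0},
    {"hand": 5,"x": -11,"y": -26,"z": 30,"yaw": 0},
    {"hand": 5,"x": -19,"y": -43,"z": 50,"yaw": 0},
    {"hand": 5,"x": -27,"y": -61,"z": 71,"yaw": 0},
    {"hand": 5,"x": -35,"y": -78,"z": 91,"yaw": 0},
    {"hand": 5,"x": -42,"y": -95,"z": 111,"yaw": 0},
    {"hand": 5,"x": -50,"y": -112,"z": 131,"yaw": 0},
    {"hand": 5,"x": -57,"y": -129,"z": 151,"yaw": -2},
    {"hand": 5,"x": -62,"y": -124,"z": 155,"yaw": -8},
    {"hand": 5,"x": -67,"y": -119,"z": 158,"yaw": -14},
    {"hand": 5,"x": -72,"y": -114,"z": 162,"yaw": -20},
    {"hand": 5,"x": -77,"y": -109,"z": 165,"yaw": -26},
    {"hand": 5,"x": -82,"y": -104,"z": 169,"yaw": -32},
    {"hand": 5,"x": -87,"y": -99,"z": 172,"yaw": -38},
    {"hand": 5,"x": -92,"y": -94,"z": 176,"yaw": -44},
    {"hand": 5,"x": -97,"y": -89,"z": 180,"yaw": -50},
    {"hand": 5,"x": -103,"y": -83,"z": 184,"yaw": -55},
    {"hand": 5,"x": -108,"y": -78,"z": 188,"yaw": -60},
    {"hand": 5,"x": -110,"y": -75,"z": 190,"yaw": -65},
    {"hand": 5,"x": -110,"y": -75,"z": 190,"yaw": -65},
  ],
)

```text
clock: 15.73
position: [567.4, -4.0, 137.9]
orientation: [-0.025, 0.794, 0.317, 0.519]
ft_force: [-1.5, 0.8, -2.0]
gripper_width: 12.5
gripper_force: 98.8
```

Run:
```python
from go import *
s,m=st();t=m[:,2]
print('grip',s['position']-18.7*t,'world z',m.T@[0,0,1.])
a=optics.camera('top')[60:280,80:400,::-1];b=optics.camera('scene')[130:350,150:470,::-1]
cv2.imwrite('pics/p1.png',cv2.resize(np.vstack([a,b]),None,fx=1.35,fy=1.35))
```

```text
15.73 q [-0.5016  0.2937  2.4072  1.9505  0.873  -1.4396] p [567.4392  -4.0388 137.9387] 
x [0.2606 0.4765 0.8397] y [ 0.5287 -0.7981  0.2889] z [ 0.8078  0.3687 -0.4599] f [-1.4677  0.7632 -1.965 ] M [-0.421   1.012   0.0541] w 12.492208319944867 98.81577372550964
grip [552.3332 -10.9328 146.5391] world z [ 0.8397  0.2889 -0.4599]
```

View pics/p1.png

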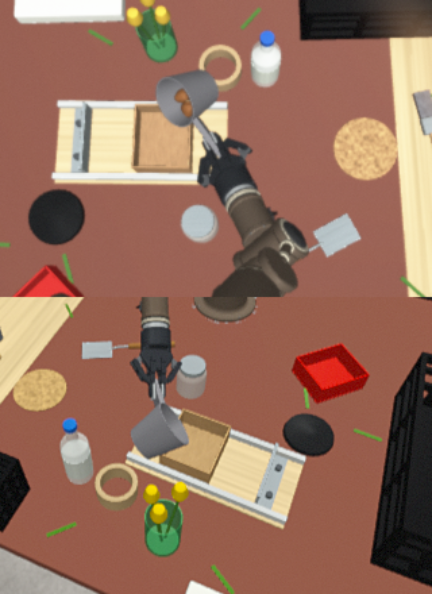

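>>> apply_moves(
  deltas=[
    {"hand": 5,"x": 0,"y": 0,"z": 0,"yaw": -4},
    {"hand": 5,"x": 0,"y": 0,"z": 0,"yaw": -8},
    {"hand": 5,"x": 0,"y": 0,"z": 0,"yaw": -12},
    {"hand": 5,"x": 0,"y": 0,"z": 0,"yaw": -15},
    {"hand": 5,"x": 0,"y": 0,"z": 0,"yaw": -18},
    {"hand": 5,"x": 0,"y": 0,"z": 0,"yaw": -20},
    {"hand": 5,"x": 0,"y": 0,"z": 0,"yaw": -22},
    {"hand": 5,"x": 0,"y": 0,"z": 0,"yaw": -24},
    {"hand": 5,"x": 1,"y": 0.5,"z": -0.5,"yaw": -26},
    {"hand": 5,"x": 3,"y": 1,"z": -1.5,"yaw": -28},
    {"hand": 5,"x": 4,"y": 1.5,"z": -2,"yaw": -30},
    {"hand": 5,"x": 6,"y": 2,"z": -3,"yaw": -32},
    {"hand": 5,"x": 8,"y": 2.5,"z": -4,"yaw": -34},
    {"hand": 5,"x": 9,"y": 3,"z": -5,"yaw": -36},
    {"hand": 5,"x": 11,"y": 4,"z": -6,"yaw": -38},
    {"hand": 5,"x": 12.5,"y": 4.5,"z": -7,"yaw": -40},
    {"hand": 5,"x": 14,"y": 5,"z": -8,"yaw": -42.5},
    {"hand": 5,"x": 16,"y": 5.5,"z": -8.7,"yaw": -45},
    {"hand": 5,"x": 16,"y": 5.5,"z": -8.7,"yaw": -45},
  ],
)

```text
clock: 17.42
position: [569.8, -4.7, 161.8]
orientation: [0.178, 0.61, 0.595, 0.492]
ft_force: [0.5, -0.7, -2.6]
gripper_width: 12.8
gripper_force: 98.8
```

Run:
```python
from go import *
s,m=st();t=m[:,2]
print('grip',s['position']-18.7*t,'world z',m.T@[0,0,1.])
for n in ('top','scene'):
    im=optics.camera(n)[:,:,::-1];cv2.imwrite(f'pics/q_{n}.png',im)
    h=cv2.cvtColor(im,cv2.COLOR_BGR2HSV);mk=cv2.inRange(h,(5,150,60),(16,255,190))
    cs=[cv2.boundingRect(c) for c in cv2.findContours(mk,0,2)[0] if cv2.contourArea(c)>12];print(n,cs)
```

```text
17.42 q [-0.5016  0.2284  2.4073  1.9058  0.8562 -2.1524] p [569.8064  -4.6871 161.783 ] 
x [-0.1926  0.9013  0.388 ] y [ 0.5511 -0.2278  0.8027] z [ 0.8119  0.3684 -0.4529] f [ 0.4785 -0.6734 -2.5648] M [-0.4807  0.9064  0.0349] w 12.75632634144038 98.84358644485474
grip [554.624  -11.5762 170.2521] world z [ 0.388   0.8027 -0.4529]
top [(183, 170, 9, 7)]
scene [(49, 268, 62, 56), (295, 235, 8, 6), (306, 234, 8, 9), (246, 164, 11, 5), (482, 129, 11, 6), (498, 119, 14, 23), (499, 99, 13, 6), (500, 92, 12, 4)]
```

>>> apply_moves(
  deltas=[
    {"hand": 5,"x": 1,"y": 2,"z": -1,"yaw": -2.5},
    {"hand": 5,"x": 2,"y": 4,"z": -2,"yaw": -5},
    {"hand": 5,"x": 3,"y": 6,"z": -3,"yaw": -7.5},
    {"hand": 5,"x": 4,"y": 8,"z": -4.5,"yaw": -10},
    {"hand": 5,"x": 5,"y": 10,"z": -5.5,"yaw": -12.5},
    {"hand": 5,"x": 6,"y": 12,"z": -6.5,"yaw": -15},
    {"hand": 5,"x": 7,"y": 14,"z": -8,"yaw": -17.5},
    {"hand": 5,"x": 8,"y": 16,"z": -9,"yaw": -20},
    {"hand": 5,"x": 9,"y": 18,"z": -10,"yaw": -22.5},
    {"hand": 5,"x": 10,"y": 20,"z": -11,"yaw": -25},
    {"hand": 5,"x": 11,"y": 22,"z": -12,"yaw": -27.5},
    {"hand": 5,"x": 12,"y": 24,"z": -13.5,"yaw": -30},
    {"hand": 5,"x": 13,"y": 26,"z": -14.5,"yaw": -32.5},
    {"hand": 5,"x": 14,"y": 28,"z": -16,"yaw": -35},
    {"hand": 5,"x": 15,"y": 30,"z": -17,"yaw": -37.5},
    {"hand": 5,"x": 15.5,"y": 32,"z": -18,"yaw": -40},
    {"hand": 5,"x": 15.5,"y": 32,"z": -18,"yaw": -40},
    {"hand": 5,"x": 15.5,"y": 32,"z": -18,"yaw": -40},
    {"hand": 5,"x": 15.5,"y": 32,"z": -18,"yaw": -40},
    {"hand": 5,"x": 15.5,"y": 32,"z": -18,"yaw": -40},
  ],
)

```text
clock: 19.18
position: [569.7, -4.5, 201.0]
orientation: [0.335, 0.37, 0.768, 0.401]
ft_force: [-0.2, -0.2, -1.9]
gripper_width: 12.5
gripper_force: 99.2
```

Run:
```python
from go import *
s,m=st();t=m[:,2]
print('grip',s['position']-18.7*t,'world z',m.T@[0,0,1.])
a=optics.camera('top')[110:210,110:270,::-1];b=optics.camera('scene')[180:310,220:400,::-1];w=optics.camera('wrist')[:,:,::-1]
a=cv2.resize(a,(400,250));b=cv2.resize(b,(400,289));w=cv2.resize(w,(384,288));o=np.zeros((580,800,3),np.uint8);o[:250,:400]=a;o[250:539,:400]=b;o[:288,400:784]=w
cv2.imwrite('pics/p2.png',o)
```

```text
19.18 q [-0.5014  0.112   2.4047  1.8024  0.8227 -2.6953] p [569.6907  -4.4974 201.0429] 
x [-0.5019  0.8371 -0.2175] y [0.2992 0.404  0.8644] z [ 0.8115  0.3688 -0.4532] f [-0.2075 -0.2384 -1.916 ] M [-0.3407  0.6956  0.0116] w 12.534240003179697 99.1697359085083
grip [554.5152 -11.3934 209.5186] world z [-0.2175  0.8644 -0.4532]
```

View pics/p2.png

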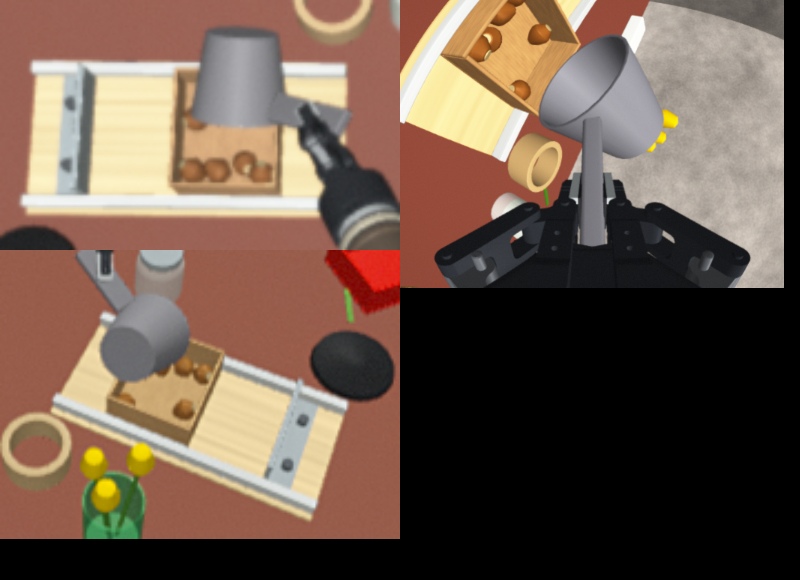

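>>> apply_moves(
  deltas=[
    {"hand": 5,"x": -1,"y": 4,"z": -2,"yaw": 5},
    {"hand": 5,"x": -3,"y": 11,"z": -6,"yaw": 12},
    {"hand": 5,"x": -5,"y": 19,"z": -10,"yaw": 19},
    {"hand": 5,"x": -7,"y": 28,"z": -15,"yaw": 26},
    {"hand": 5,"x": -9,"y": 37,"z": -20,"yaw": 33},
    {"hand": 5,"x": -11,"y": 45,"z": -24,"yaw": 40},
    {"hand": 5,"x": -13,"y": 52,"z": -27,"yaw": 47},
    {"hand": 5,"x": -13,"y": 52,"z": -27,"yaw": 54},
    {"hand": 5,"x": -13,"y": 52,"z": -27,"yaw": 61},
    {"hand": 5,"x": -13,"y": 52,"z": -27,"yaw": 68},
    {"hand": 5,"x": -13,"y": 52,"z": -27,"yaw": 75},
    {"hand": 5,"x": -13,"y": 52,"z": -27,"yaw": 82},
    {"hand": 5,"x": -13,"y": 52,"z": -27,"yaw": 89},
    {"hand": 5,"x": -13,"y": 52,"z": -27,"yaw": 96},
    {"hand": 5,"x": -13,"y": 52,"z": -27,"yaw": 103},
    {"hand": 5,"x": -13,"y": 52,"z": -27,"yaw": 110},
    {"hand": 5,"x": -13,"y": 52,"z": -27,"yaw": 117},
    {"hand": 5,"x": -13,"y": 52,"z": -27,"yaw": 124},
    {"hand": 5,"x": -13,"y": 52,"z": -27,"yaw": 131},
    {"hand": 5,"x": -13,"y": 52,"z": -27,"yaw": 138},
  ],
)

```text
clock: 21.0
position: [569.7, -4.0, 261.0]
orientation: [-0.256, 0.849, -0.072, 0.456]
ft_force: [0.1, -0.0, -1.3]
gripper_width: 12.7
gripper_force: 99.2
```

Run:
```python
from go import *
s,m=st();t=m[:,2]
y=np.array([-.0071,-.7688,-.6394]);yw=yaw_for(m,y);print('yaw',yw)
a=delta(s,m,[515,-145,255]);b=delta(s,m,[466.5,-358.7,174])
q=path(s['qpos'],s['position'],m,[515,-145,255],yw,3)
M=R.from_rotvec(np.deg2rad(yw)*t).as_matrix()@m
q=path(q,np.array([515,-145,255.]),M,[466.5,-358.7,174],0,3);q=path(q,np.array([466.5,-358.7,174]),M,[466.5,-358.7,74],0,3)
a=optics.camera('top')[:,:,::-1];b=optics.camera('scene')[180:310,220:400,::-1];w=optics.camera('wrist')[:,:,::-1]
h=cv2.resize(a[110:210,110:270],(400,250));b=cv2.resize(b,(400,289));o=np.zeros((580,800,3),np.uint8);o[:250,:400]=h;o[250:539,:400]=b;o[:288,400:784]=cv2.resize(w,(384,288))
cv2.imwrite('pics/p3.png',o)
```

```text
21.0 q [-0.5006 -0.0464  2.3822  1.6313  0.7962 -0.0329] p [569.6623  -4.0447 260.9665] 
x [ 0.5741 -0.3567  0.737 ] y [ 0.1105 -0.8581 -0.5014] z [ 0.8113  0.3693 -0.4532] f [ 0.1284 -0.0417 -1.2995] M [-0.2773  0.749  -0.0167] w 12.663253250411993 99.16190028190613
yaw 11.598623716790025
delta xyz [ 14.5 117.9 -93.7] yaw 0 rows 4.0
delta xyz [   3.2  336.5 -175.3] yaw 0 rows 10.0
3e-24 [-0.65 -0.03  2.38  1.53  0.9   0.03]
4e-26 [-0.79 -0.01  2.35  1.45  1.    0.08]
7e-28 [-0.91  0.04  2.32  1.37  1.09  0.12]
3e-25 [-1.05  0.18  2.23  1.31  1.17  0.04]
3e-25 [-1.16  0.32  2.13  1.25  1.22 -0.02]
1e-24 [-1.24  0.45  2.    1.19  1.27 -0.05]
6e-18 [-1.24  0.52  2.    1.21  1.25 -0.11]
4e-31 [-1.24  0.59  1.99  1.23  1.23 -0.17]
4e-31 [-1.24  0.66  1.98  1.25  1.21 -0.23]
```

View pics/p3.png

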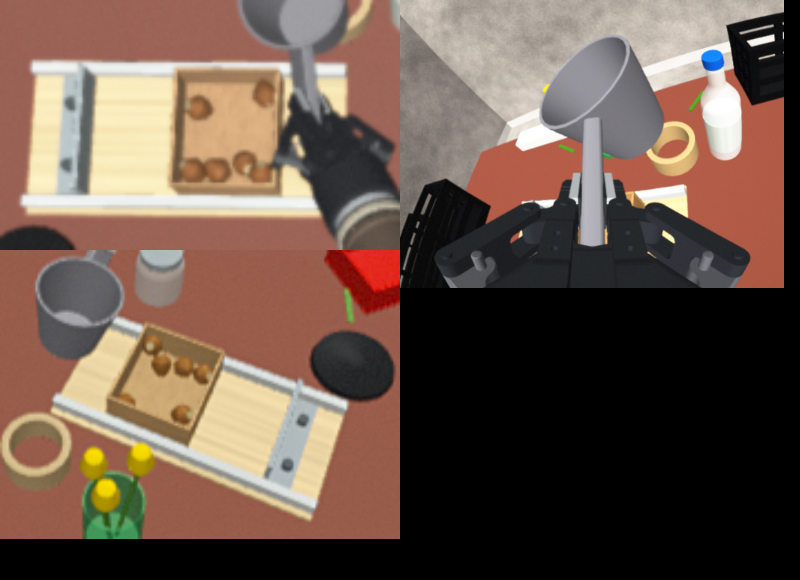

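All six bulbs are in the carton and the cup is empty. Next it goes to the mat.

>>> apply_moves(
  deltas=[
    {"hand": 5,"x": 2,"y": 15,"z": -12,"yaw": 3},
    {"hand": 5,"x": 5,"y": 37,"z": -30,"yaw": 7},
    {"hand": 5,"x": 8,"y": 64,"z": -51,"yaw": 11.6},
    {"hand": 5,"x": 11,"y": 91,"z": -72,"yaw": 11.6},
    {"hand": 5,"x": 14.5,"y": 118,"z": -94,"yaw": 11.6},
    {"hand": 5,"x": 13,"y": 149,"z": -105,"yaw": 11.6},
    {"hand": 5,"x": 12,"y": 180,"z": -117,"yaw": 11.6},
    {"hand": 5,"x": 10,"y": 211,"z": -129,"yaw": 11.6},
    {"hand": 5,"x": 8.5,"y": 242,"z": -140,"yaw": 11.6},
    {"hand": 5,"x": 7,"y": 273,"z": -151,"yaw": 11.6},
    {"hand": 5,"x": 5.5,"y": 300,"z": -162,"yaw": 11.6},
    {"hand": 5,"x": 4,"y": 322,"z": -170,"yaw": 11.6},
    {"hand": 5,"x": 3,"y": 334,"z": -174,"yaw": 11.6},
    {"hand": 5,"x": 3,"y": 336.5,"z": -175.3,"yaw": 11.6},
    {"hand": 5,"x": 3,"y": 336.5,"z": -175.3,"yaw": 11.6},
  ],
)

```text
clock: 22.4
position: [467.7, -359.8, 175.8]
orientation: [-0.299, 0.838, -0.155, 0.429]
ft_force: [-1.0, 0.1, -1.9]
gripper_width: 12.6
gripper_force: 99.2
```

Run:
```python
from go import *
s,m=st();t=m[:,2]
print(yaw_for(m,np.array([-.0071,-.7688,-.6394])))
delta(s,m,[466.5,-358.7,80]);delta(s,m,[466.5,-358.7,72])
for n in('top','scene'):
    cv2.imwrite(f'pics/r_{n}.png',optics.camera(n)[:,:,::-1])
a=cv2.imread('pics/r_top.png')[110:230,260:420];b=cv2.imread('pics/r_scene.png')[150:250,140:270]
cv2.imwrite('pics/p4.png',np.vstack([cv2.resize(a,(400,300)),cv2.resize(b,(400,299))]))
```

```text
22.4 q [-1.2394  0.453   1.995   1.1906  1.2726 -0.05  ] p [ 467.6613 -359.7602  175.8332] 
x [ 0.5841 -0.5164  0.6262] y [-0.0026 -0.7727 -0.6348] z [ 0.8117  0.3691 -0.4526] f [-0.9823  0.0691 -1.8662] M [-0.2452  0.7499 -0.029 ] w 12.629683780680814 99.18862223625183
0.42950649072448116
delta xyz [-61.2  60.   42.8] yaw 0 rows 3.0
delta xyz [-66.2  65.1  46.4] yaw 0 rows 3.0
```

View pics/p4.png

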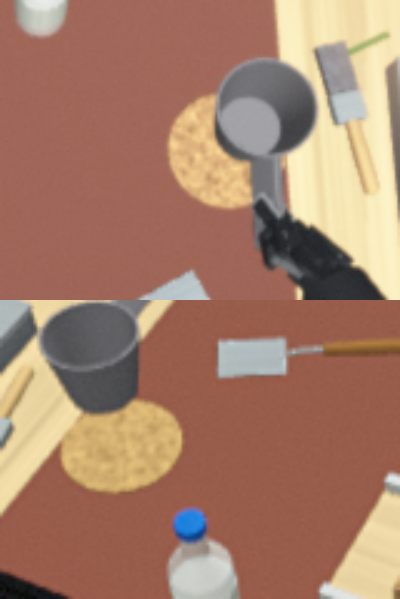

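>>> apply_moves(
  deltas=[
    {"hand": 5,"x": -13,"y": 13,"z": 9,"yaw": 0.4},
    {"hand": 5,"x": -30,"y": 29,"z": 21,"yaw": 0.4},
    {"hand": 5,"x": -45,"y": 44,"z": 32,"yaw": 0.4},
    {"hand": 5,"x": -56,"y": 55,"z": 39,"yaw": 0.4},
    {"hand": 5,"x": -61,"y": 60,"z": 43,"yaw": 0.4},
    {"hand": 5,"x": -61,"y": 60,"z": 43,"yaw": 0.4},
  ],
)

```text
clock: 23.0
position: [466.8, -356.2, 79.1]
orientation: [-0.302, 0.838, -0.158, 0.427]
ft_force: [-1.0, 0.3, -1.7]
gripper_width: 12.4
gripper_force: 99.2
```

Run:
```python
from go import *
s,m=st();t=m[:,2]
print(ray('top',(360,160.8),111)[0],ray('top',(352.4,170),4)[0])
im=optics.camera('top')[:,:,::-1];cv2.imwrite('pics/r2_top.png',im)
h=cv2.cvtColor(im,cv2.COLOR_BGR2HSV)
mk=cv2.inRange(h,(8,70,120),(28,255,255))[135:205,315:372]
ys,xs=np.where(mk);print('mat px',xs.min()+315,xs.max()+315,ys.min()+135,ys.max()+135)
print('down10',m.T@[0,0,-10.])
```

```text
23.0 q [-1.2385  0.6454  1.9827  1.2467  1.2112 -0.218 ] p [ 466.8102 -356.24     79.1198] 
x [ 0.5858 -0.5231  0.6191] y [-0.0069 -0.767  -0.6416] z [ 0.8104  0.3715 -0.4529] f [-0.9712  0.3197 -1.7322] M [-0.3165  0.6973 -0.0068] w 12.428793894320323 99.19649720191956
[ 564.4831 -368.4768  111.    ] [ 562.3013 -368.824     4.    ]
mat px 326 371 135 193
down10 [-6.1907  6.4157  4.5293]
```

>>> apply_moves(
  deltas=[
    {"hand": 5,"x": -1,"y": 1,"z": 0.7,"yaw": 0},
    {"hand": 5,"x": -2,"y": 2,"z": 1.4,"yaw": 0},
    {"hand": 5,"x": -2.6,"y": 2.7,"z": 1.9,"yaw": 0},
    {"hand": 5,"x": -3.2,"y": 3.3,"z": 2.3,"yaw": 0},
    {"hand": 5,"x": -3.2,"y": 3.3,"z": 2.3,"yaw": 0},
  ],
)

```text
clock: 23.47
position: [466.9, -359.0, 75.5]
orientation: [-0.3, 0.838, -0.158, 0.428]
ft_force: [-0.0, -0.4, -1.3]
gripper_width: 12.3
gripper_force: 99.2
```

>>> apply_moves(
  deltas=[
    {"hand": 5,"x": -0.6,"y": 0.6,"z": 0.5,"yaw": 0},
    {"hand": 5,"x": -1.2,"y": 1.3,"z": 0.9,"yaw": 0},
    {"hand": 5,"x": -1.2,"y": 1.3,"z": 0.9,"yaw": 0},
  ],
)

```text
clock: 23.72
position: [467.0, -358.9, 74.0]
orientation: [-0.301, 0.837, -0.158, 0.429]
ft_force: [-2.0, -1.1, 1.4]
gripper_width: 12.7
gripper_force: 99.6
```

>>> apply_moves(
  deltas=[
    {"hand": 5,"x": -0.5,"y": 0.5,"z": 0.4,"yaw": 0},
    {"hand": 20,"x": -0.5,"y": 0.5,"z": 0.4,"yaw": 0},
    {"hand": 30,"x": -0.5,"y": 0.5,"z": 0.4,"yaw": 0},
    {"hand": 60,"x": -0.5,"y": 0.5,"z": 0.4,"yaw": 0},
    {"hand": 60,"x": -0.5,"y": 0.5,"z": 0.4,"yaw": 0},
    {"hand": 60,"x": -0.5,"y": 0.5,"z": 0.4,"yaw": 0},
    {"hand": 60,"x": -0.5,"y": 0.5,"z": 0.4,"yaw": 0},
    {"hand": 60,"x": -0.5,"y": 0.5,"z": 0.4,"yaw": 0},
  ],
)

```text
clock: 24.38
position: [466.9, -358.7, 72.2]
orientation: [-0.301, 0.838, -0.158, 0.428]
ft_force: [-0.5, -0.2, 0.3]
gripper_width: 59.8
gripper_force: 0.0
```

>>> apply_moves(
  deltas=[
    {"hand": 60,"x": 0,"y": 0,"z": -10,"yaw": 0},
    {"hand": 60,"x": 0,"y": 0,"z": -30,"yaw": 0},
    {"hand": 60,"x": 0,"y": 0,"z": -60,"yaw": 0},
    {"hand": 60,"x": 0,"y": 0,"z": -90,"yaw": 0},
    {"hand": 60,"x": 0,"y": 0,"z": -120,"yaw": 0},
    {"hand": 60,"x": 0,"y": 0,"z": -120,"yaw": 0},
  ],
)

```text
clock: 24.88
position: [366.7, -407.9, 129.3]
orientation: [-0.297, 0.838, -0.159, 0.429]
ft_force: [0.7, -0.9, 0.8]
gripper_width: 60.1
gripper_force: 0.0
```

Run:
```python
from go import *
s,m=st();t=m[:,2]
for n in('top','scene'): cv2.imwrite(f'pics/s_{n}.png',optics.camera(n)[:,:,::-1])
a=cv2.imread('pics/s_top.png')[110:240,110:420];b=cv2.imread('pics/s_scene.png')[150:320,140:400]
o=np.zeros((600,700,3),np.uint8);o[:293,:700]=cv2.resize(a,(700,293));o[293:,:465]=cv2.resize(b,(465,307))
cv2.imwrite('pics/p5.png',o)
```

```text
24.88 q [-1.4477  0.5586  1.9619  1.0621  1.3497 -0.171 ] p [ 366.7453 -407.8876  129.2593] 
x [ 0.5809 -0.5211  0.6253] y [-0.011  -0.7732 -0.6341] z [ 0.8139  0.3615 -0.4549] f [ 0.7116 -0.9329  0.821 ] M [-0.1891  0.3626 -0.0454] w 60.055042961334564 0.0
```

View pics/p5.png

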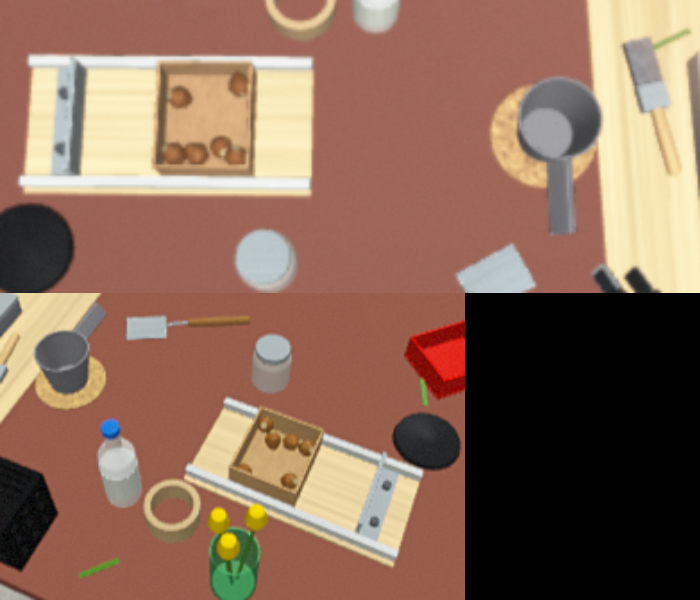

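The cup stands on the mat, released, and the six bulbs lie in the carton. I'll plan the push with the fingers closed and the knuckles turned level.

Run:
```python
from go import *
s,m=st();t=m[:,2]
yt=np.array([t[1],-t[0],0]);yt/=np.linalg.norm(yt);yw=yaw_for(m,yt);print('yaw',yw)
pts=[[367,-408,260],[600,-50,200],[600,0,52]]
x=s['position'];q=s['qpos'];M=m
for p in pts:
    delta(s,m,p)
M1=R.from_rotvec(np.deg2rad(yw)*t).as_matrix()@m
q=path(q,x,m,pts[0],0,2);print();q=path(q,np.array(pts[0]),m,pts[1],yw,5);print();q=path(q,np.array(pts[1]),M1,pts[2],0,2);print();q=path(q,np.array(pts[2],float),M1,[604,150,52],0,4)
```

```text
24.98 q [-1.4432  0.561   1.9651  1.0636  1.3481 -0.1716] p [ 368.49   -404.5775  127.4407] 
x [ 0.5827 -0.5222  0.6227] y [-0.0093 -0.7705 -0.6374] z [ 0.8126  0.3656 -0.4538] f [-0.0332 -0.686  -0.0322] M [-0.1716  0.3879  0.0124] w 60.01928204429282 0.0
yaw -45.66716670209624
delta xyz [ 83.5 -81.8 -62.6] yaw 0 rows 4.0
delta xyz [  -5.1 -321.6  284.8] yaw 0 rows 11.0
delta xyz [-123.3 -265.8  370.3] yaw 0 rows 12.0
1e-27 [-1.44  0.44  1.96  1.04  1.41 -0.06]
2e-28 [-1.45  0.33  1.94  1.03  1.48  0.05]

8e-23 [-1.33  0.25  2.08  1.11  1.37 -0.12]
3e-22 [-1.18  0.19  2.19  1.21  1.26 -0.28]
9e-21 [-1.    0.16  2.27  1.35  1.13 -0.45]
3e-19 [-0.79  0.16  2.31  1.52  0.99 -0.64]
1e-31 [-0.57  0.19  2.31  1.73  0.85 -0.84]

2e-18 [-0.51  0.38  2.33  1.95  0.88 -1.11]
4e-19 [-0.45  0.59  2.31  2.15  0.95 -1.34]

6e-28 [-0.35  0.58  2.33  2.27  0.94 -1.37]
1e-27 [-0.24  0.58  2.34  2.38  0.93 -1.4 ]
7e-27 [-0.14  0.58  2.34  2.5   0.92 -1.42]
3e-26 [-0.03  0.58  2.34  2.62  0.9  -1.45]
```

>>> apply_moves(
  deltas=[
    {"hand": 40,"x": 25,"y": -25,"z": -19,"yaw": 0},
    {"hand": 20,"x": 55,"y": -54,"z": -41,"yaw": 0},
    {"hand": 0,"x": 83,"y": -82,"z": -63,"yaw": 0},
    {"hand": 0,"x": -5,"y": -322,"z": 285,"yaw": -10},
    {"hand": 0,"x": -5,"y": -322,"z": 285,"yaw": -20},
    {"hand": 0,"x": -5,"y": -322,"z": 285,"yaw": -30},
    {"hand": 0,"x": -5,"y": -322,"z": 285,"yaw": -40},
    {"hand": 0,"x": -5,"y": -322,"z": 285,"yaw": -45.5},
    {"hand": 0,"x": -5,"y": -322,"z": 285,"yaw": -45.5},
    {"hand": 0,"x": -5,"y": -322,"z": 285,"yaw": -45.5},
    {"hand": 0,"x": -5,"y": -322,"z": 285,"yaw": -45.5},
    {"hand": 0,"x": -5,"y": -322,"z": 285,"yaw": -45.5},
    {"hand": 0,"x": -5,"y": -322,"z": 285,"yaw": -45.5},
    {"hand": 0,"x": -5,"y": -322,"z": 285,"yaw": -45.5},
    {"hand": 0,"x": -5,"y": -322,"z": 285,"yaw": -45.5},
    {"hand": 0,"x": -5,"y": -322,"z": 285,"yaw": -45.5},
    {"hand": 0,"x": -5,"y": -322,"z": 285,"yaw": -45.5},
  ],
)

```text
clock: 26.4
position: [599.8, -47.4, 199.7]
orientation: [-0.112, 0.834, 0.178, 0.51]
ft_force: [0.0, 0.0, 0.1]
gripper_width: -0.1
gripper_force: 0.0
```

Run:
```python
from go import *
s,m=st()
delta(s,m,[600,-5,52]);delta(s,m,[600,0,110]);print('ydir',m.T@[.031,1,0])
```

```text
26.4 q [-0.5624  0.1917  2.3086  1.7312  0.8546 -0.8402] p [599.8467 -47.3521 199.6616] 
x [0.4157 0.1826 0.891 ] y [ 0.4117 -0.9113 -0.0054] z [ 0.811   0.3691 -0.454 ] f [0.0317 0.0344 0.0576] M [-0.1389  0.3988 -0.028 ] w -0.05754690736714248 0.0
delta xyz [-123.8  -37.7   82.8] yaw 0 rows 4.0
delta xyz [-71.2 -42.6  58.3] yaw 0 rows 3.0
ydir [ 0.1954 -0.8985  0.3942]
```

>>> apply_moves(
  deltas=[
    {"hand": 0,"x": -25,"y": -8,"z": 17,"yaw": 0},
    {"hand": 0,"x": -52,"y": -16,"z": 35,"yaw": 0},
    {"hand": 0,"x": -80,"y": -24,"z": 53,"yaw": 0},
    {"hand": 0,"x": -105,"y": -32,"z": 70,"yaw": 0},
    {"hand": 0,"x": -118,"y": -36,"z": 79,"yaw": 0},
    {"hand": 0,"x": -124,"y": -38,"z": 83,"yaw": 0},
    {"hand": 0,"x": -124,"y": -38,"z": 83,"yaw": 0},
  ],
)

```text
clock: 26.98
position: [599.5, -5.7, 50.2]
orientation: [-0.113, 0.835, 0.177, 0.51]
ft_force: [-0.0, 0.1, -0.3]
gripper_width: -0.1
gripper_force: 0.0
```

>>> apply_moves(
  deltas=[
    {"hand": 0,"x": 1,"y": -4.5,"z": 2,"yaw": 0},
    {"hand": 0,"x": 2,"y": -9,"z": 4,"yaw": 0},
    {"hand": 0,"x": 3,"y": -13.5,"z": 6,"yaw": 0},
    {"hand": 0,"x": 4,"y": -18,"z": 8,"yaw": 0},
    {"hand": 0,"x": 5,"y": -22.5,"z": 10,"yaw": 0},
    {"hand": 0,"x": 6,"y": -27,"z": 12,"yaw": 0},
  ],
)

```text
clock: 27.48
position: [602.0, 25.7, 53.2]
orientation: [-0.112, 0.833, 0.179, 0.511]
ft_force: [0.5, -1.1, 0.6]
gripper_width: 0.2
gripper_force: 0.0
```

>>> apply_moves(
  deltas=[
    {"hand": 0,"x": 1,"y": -4.5,"z": 2,"yaw": 0},
    {"hand": 0,"x": 2,"y": -9,"z": 4,"yaw": 0},
    {"hand": 0,"x": 3,"y": -13.5,"z": 6,"yaw": 0},
    {"hand": 0,"x": 4,"y": -18,"z": 8,"yaw": 0},
  ],
)

```text
clock: 27.82
position: [603.0, 45.0, 52.6]
orientation: [-0.111, 0.834, 0.177, 0.511]
ft_force: [0.1, -3.5, 1.6]
gripper_width: 0.2
gripper_force: 1.3
```

```bash
cat > cart.py <<'E'
from go import *
s,m=st()
im=optics.camera('top')[:,:,::-1];cv2.imwrite('pics/c_%d.png'%(s['clock']*100),im)
h=cv2.cvtColor(im,cv2.COLOR_BGR2HSV).astype(int)
# carton brown: darker than plywood
for v in (150,155,160,165):
    r=h[v,115:260];b=[i+115 for i in range(145) if 8<=r[i,0]<=18 and r[i,1]>95 and 90<r[i,2]<205];print(v,b[0] if b else None,b[-1] if b else None,len(b), ray('top',(b[0]-.5,v),66)[0].round(1) if b else '', ray('top',(b[-1]+.5,v),66)[0].round(1) if b else '')
print('ydir',m.T@[.031,1,0],s['position'])
E
python3 cart.py; python3 -c "
import cv2
h=cv2.cvtColor(cv2.imread('pics/top0.png'),cv2.COLOR_BGR2HSV);print(h[160,125:250:5].tolist())"
```

```text
27.82 q [-0.328   0.5816  2.3285  2.2864  0.9398 -1.3705] p [603.0281  44.9807  52.596 ] 
x [0.4145 0.1819 0.8917] y [ 0.4098 -0.9122 -0.0044] z [ 0.8126  0.3672 -0.4527] f [ 0.0796 -3.5228  1.5574] M [-0.3239  0.2944 -0.3949] w 0.23476790346121143 1.3420346402563155
150 123 219 26 [628.  342.2  66. ] [620.6  45.9  66. ]
155 122 217 19 [612.3 344.6  66. ] [605.  52.  66.]
160 122 217 7 [596.6 344.   66. ] [589.3  52.1  66. ]
165 121 218 8 [581.  346.5  66. ] [573.6  49.1  66. ]
ydir [ 0.1948 -0.8995  0.3924] [603.0281  44.9807  52.596 ]
[[22, 69, 247], [23, 65, 248], [97, 16, 203], [95, 21, 204], [90, 5, 98], [23, 65, 248], [23, 65, 248], [23, 63, 249], [23, 65, 249], [23, 65, 249], [23, 65, 249], [15, 110, 111], [15, 105, 211], [15, 106, 215], [15, 108, 218], [15, 105, 220], [15, 108, 220], [16, 103, 220], [15, 105, 221], [15, 105, 206], [23, 66, 248], [23, 65, 249], [23, 64, 248], [23, 67, 248], [23, 66, 248]]
```

>>> apply_moves(
  deltas=[
    {"hand": 0,"x": 1,"y": -4.5,"z": 2,"yaw": 0},
    {"hand": 0,"x": 2,"y": -9,"z": 4,"yaw": 0},
    {"hand": 0,"x": 3,"y": -13.5,"z": 6,"yaw": 0},
    {"hand": 0,"x": 4,"y": -18,"z": 8,"yaw": 0},
    {"hand": 0,"x": 5,"y": -22.5,"z": 10,"yaw": 0},
    {"hand": 0,"x": 6,"y": -27,"z": 12,"yaw": 0},
    {"hand": 0,"x": 7,"y": -31.5,"z": 14,"yaw": 0},
    {"hand": 0,"x": 8,"y": -36,"z": 16,"yaw": 0},
    {"hand": 0,"x": 9,"y": -40.5,"z": 18,"yaw": 0},
    {"hand": 0,"x": 10,"y": -45,"z": 20,"yaw": 0},
    {"hand": 0,"x": 11,"y": -49.5,"z": 22,"yaw": 0},
    {"hand": 0,"x": 12,"y": -54,"z": 24,"yaw": 0},
    {"hand": 0,"x": 12,"y": -54,"z": 24,"yaw": 0},
  ],
)

```text
clock: 28.95
position: [604.3, 106.9, 52.3]
orientation: [-0.113, 0.833, 0.179, 0.511]
ft_force: [0.7, -1.4, 0.2]
gripper_width: -0.1
gripper_force: 0.4
```

```bash
sed -i 's/8<=r\[i,0\]<=18 and r\[i,1\]>95 and 90<r\[i,2\]<205/13<=r[i,0]<=17 and r[i,1]>85 and r[i,2]<235/; s/(150,155,160,165)/(140,146,152,158)/' cart.py; python3 cart.py
```

```text
28.95 q [-0.1565  0.5793  2.3393  2.4737  0.9192 -1.4114] p [604.2541 106.8816  52.2714] 
x [0.4145 0.1838 0.8913] y [ 0.4137 -0.9104 -0.0046] z [ 0.8106  0.3706 -0.4534] f [ 0.6721 -1.4194  0.2362] M [-0.1984  0.3396 -0.0917] w -0.05466446506478802 0.4106014438184502
140 156 198 43 [657.3 242.   66. ] [653.9 110.1  66. ]
146 156 248 44 [638.2 241.6  66. ] [631.  -42.8  66. ]
152 123 248 44 [621.7 341.9  66. ] [612.  -42.4  66. ]
158 155 248 43 [600.3 243.7  66. ] [593.2 -42.1  66. ]
ydir [ 0.1967 -0.8976  0.3958] [604.2541 106.8816  52.2714]
```

>>> apply_moves(
  deltas=[
    {"hand": 0,"x": 0.8,"y": -3.6,"z": 1.6,"yaw": 0},
    {"hand": 0,"x": 1.6,"y": -7.2,"z": 3.2,"yaw": 0},
    {"hand": 0,"x": 2.4,"y": -10.8,"z": 4.8,"yaw": 0},
    {"hand": 0,"x": 3.2,"y": -14.4,"z": 6.4,"yaw": 0},
    {"hand": 0,"x": 4,"y": -18,"z": 8,"yaw": 0},
    {"hand": 0,"x": 4.8,"y": -21.6,"z": 9.6,"yaw": 0},
    {"hand": 0,"x": 5.6,"y": -25.2,"z": 11.2,"yaw": 0},
    {"hand": 0,"x": 6.2,"y": -28,"z": 12.4,"yaw": 0},
    {"hand": 0,"x": 6.8,"y": -30.6,"z": 13.6,"yaw": 0},
    {"hand": 0,"x": 7.2,"y": -32.4,"z": 14.4,"yaw": 0},
    {"hand": 0,"x": 7.2,"y": -32.4,"z": 14.4,"yaw": 0},
  ],
)

```text
clock: 29.92
position: [605.7, 142.4, 52.4]
orientation: [-0.112, 0.833, 0.179, 0.511]
ft_force: [-0.3, -0.5, -0.3]
gripper_width: -0.2
gripper_force: 0.3
```

>>> apply_moves(
  deltas=[
    {"hand": 0,"x": 0.4,"y": -1.8,"z": 0.8,"yaw": 0},
    {"hand": 0,"x": 0.8,"y": -3.6,"z": 1.6,"yaw": 0},
  ],
)

```text
clock: 30.08
position: [606.2, 145.5, 52.4]
orientation: [-0.112, 0.834, 0.178, 0.511]
ft_force: [-0.5, -1.4, -0.5]
gripper_width: -0.3
gripper_force: 0.9
```

```bash
python3 cart.py
```

```text
30.08 q [-0.0426  0.5802  2.3341  2.6027  0.9011 -1.4354] p [606.2362 145.4665  52.4301] 
x [0.4149 0.1823 0.8914] y [ 0.4108 -0.9117 -0.0047] z [ 0.8119  0.3681 -0.4532] f [-0.5495 -1.4301 -0.5248] M [-0.3935  0.5595 -0.2472] w -0.3127480043160978 0.880367289064452
140 144 186 43 [658.2 278.9  66. ] [654.8 146.9  66. ]
146 143 248 46 [639.2 281.4  66. ] [631.  -42.8  66. ]
152 123 248 43 [621.7 341.9  66. ] [612.  -42.4  66. ]
158 143 248 43 [601.3 280.3  66. ] [593.2 -42.1  66. ]
ydir [ 0.1952 -0.899   0.3933] [606.2362 145.4665  52.4301]
```

>>> apply_moves(
  deltas=[
    {"hand": 0,"x": 0.2,"y": -0.9,"z": 0.4,"yaw": 0},
    {"hand": 0,"x": 0.4,"y": -1.8,"z": 0.8,"yaw": 0},
    {"hand": 0,"x": 0.6,"y": -2.7,"z": 1.2,"yaw": 0},
  ],
)

```text
clock: 30.38
position: [606.1, 146.2, 52.2]
orientation: [-0.111, 0.835, 0.175, 0.511]
ft_force: [-7.1, -15.3, 4.5]
gripper_width: 0.3
gripper_force: 4.1
```

>>> apply_moves(
  deltas=[
    {"hand": 0,"x": 0.2,"y": -0.9,"z": 0.4,"yaw": 0},
    {"hand": 0,"x": 0.4,"y": -1.8,"z": 0.8,"yaw": 0},
  ],
)

```text
clock: 30.55
position: [606.3, 146.3, 52.2]
orientation: [-0.11, 0.835, 0.172, 0.511]
ft_force: [-10.9, -22.6, 9.5]
gripper_width: 0.3
gripper_force: 4.9
```

The force rises with no further travel, so the carton is on the stop. I'll back off and check.

>>> apply_moves(
  deltas=[
    {"hand": 0,"x": -0.8,"y": 3.6,"z": -1.6,"yaw": 0},
    {"hand": 0,"x": -2.4,"y": 11,"z": -5,"yaw": 0},
    {"hand": 0,"x": -6,"y": 27,"z": -12,"yaw": 0},
    {"hand": 0,"x": -8,"y": 36,"z": -16,"yaw": 0},
    {"hand": 0,"x": 15,"y": 36,"z": -29,"yaw": 0},
    {"hand": 0,"x": 46,"y": 36,"z": -43,"yaw": 0},
    {"hand": 0,"x": 80,"y": 36,"z": -61,"yaw": 0},
    {"hand": 0,"x": 80,"y": 36,"z": -61,"yaw": 0},
    {"hand": 0,"x": 80,"y": 36,"z": -61,"yaw": 0},
  ],
)

```text
clock: 31.3
position: [607.0, 110.2, 156.4]
orientation: [-0.111, 0.831, 0.18, 0.515]
ft_force: [-0.1, -0.2, -0.9]
gripper_width: 0.0
gripper_force: 0.0
```

Run:
```python
from go import *
s,m=st()
im=optics.camera('top')[:,:,::-1];cv2.imwrite('pics/fin_top.png',im)
h=cv2.cvtColor(im,cv2.COLOR_BGR2HSV).astype(int)
for v in range(142,186,6):
    r=h[v];b=[i for i in range(125,225) if 12<=r[i,0]<=18 and r[i,1]>85 and r[i,2]<235]
    g=[i for i in range(125,160) if r[i,1]<45]
    print(v,b[0],b[-1],'stop grey',g[0] if g else None,g[-1] if g else None,ray('top',(b[0]-.5,v),66)[0][:2].round(1),ray('top',((g[-1] if g else 0)+.5,v),61)[0][:2].round(1),ray('top',(b[-1]+.5,v),66)[0][:2].round(1))
i0=cv2.imread('pics/top0.png')
for n,(x,y,w,hh) in dict(jar=(205,205,50,40),bottle=(262,80,32,48),tape=(222,90,42,40),brush=(382,120,32,70),trowel=(258,215,92,58)).items():
    print(n,np.abs(im[y:y+hh,x:x+w].astype(int)-i0[y:y+hh,x:x+w]).mean().round(1))
```

```text
31.3 q [-0.1455  0.2701  2.3782  2.3227  0.724  -1.1748] p [607.0261 110.1709 156.3958] 
x [0.4056 0.1845 0.8952] y [ 0.413  -0.9107  0.0006] z [ 0.8154  0.3695 -0.4456] f [-0.0727 -0.196  -0.8684] M [-0.2022  0.3435  0.0032] w 0.012013562040774617 0.0
142 144 188 stop grey 135 142 [651.8 278.7] [653.5 283.3] [648.3 140.7]
148 143 188 stop grey 135 142 [632.8 281.2] [634.3 282.8] [629.3 140.5]
154 143 187 stop grey 135 141 [613.8 280.7] [615.4 285.3] [610.4 143.4]
160 142 185 stop grey 134 141 [595.1 283.1] [596.4 284.7] [591.7 149.3]
166 142 183 stop grey 134 140 [576.3 282.6] [577.6 287.2] [573.1 155.2]
172 142 180 stop grey 133 140 [557.6 282. ] [558.9 286.6] [554.7 164. ]
178 141 182 stop grey 133 140 [539.1 284.5] [540.3 286. ] [536.  157.8]
184 142 186 stop grey 132 140 [520.6 280.9] [521.7 285.5] [517.3 145.5]
jar 55.2
bottle 1.0
tape 1.1
brush 0.8
trowel 1.3
```

>>> apply_moves(
  deltas=[
    {"hand": 0,"x": 35,"y": 0,"z": -18,"yaw": 0},
    {"hand": 0,"x": 70,"y": 0,"z": -35,"yaw": 0},
    {"hand": 0,"x": 105,"y": 0,"z": -52,"yaw": 0},
    {"hand": 0,"x": 134,"y": 40,"z": -67,"yaw": 0},
    {"hand": 0,"x": 134,"y": 80,"z": -67,"yaw": 0},
    {"hand": 0,"x": 134,"y": 120,"z": -67,"yaw": 0},
    {"hand": 0,"x": 134,"y": 160,"z": -67,"yaw": 0},
    {"hand": 0,"x": 134,"y": 200,"z": -67,"yaw": 0},
    {"hand": 0,"x": 134,"y": 240,"z": -67,"yaw": 0},
    {"hand": 0,"x": 134,"y": 240,"z": -67,"yaw": 0},
  ],
)

```text
clock: 32.18
position: [707.5, -116.6, 297.1]
orientation: [-0.11, 0.835, 0.175, 0.51]
ft_force: [0.8, -0.5, 1.1]
gripper_width: 0.5
gripper_force: 0.0
```

Run:
```python
from go import *
s,m=st()
im=optics.camera('top')[:,:,::-1];cv2.imwrite('pics/fin2_top.png',im);i0=cv2.imread('pics/top0.png')
d=np.abs(im.astype(int)-i0).max(2)
print('jar',d[205:245,205:250].mean().round(1),d[205:245,205:225].mean())
h=cv2.cvtColor(im,cv2.COLOR_BGR2HSV).astype(int)
for v in (140,150,165,178): print(v,h[v,132:152].tolist())
sc=optics.camera('scene')[:,:,::-1];s0=cv2.imread('pics/scene0.png')
print('jar scene',np.abs(sc.astype(int)-s0)[172:206,278:306].mean())
```

```text
32.18 q [-0.5616  0.2153  1.995   1.4772  0.8368 -0.451 ] p [ 707.5069 -116.6332  297.0559] 
x [0.4187 0.1793 0.8902] y [ 0.4035 -0.915  -0.0055] z [ 0.8136  0.3615 -0.4554] f [ 0.7519 -0.5193  1.1432] M [-0.1726  0.3238  0.0401] w 0.48289709655892893 0.0
jar 1.8 1.76625
140 [[22, 51, 233], [22, 51, 232], [22, 49, 230], [21, 32, 216], [75, 8, 193], [90, 9, 193], [86, 9, 194], [90, 11, 194], [93, 12, 197], [96, 18, 208], [45, 5, 196], [16, 73, 203], [15, 104, 171], [15, 109, 117], [14, 111, 120], [15, 112, 137], [15, 109, 147], [15, 110, 150], [15, 107, 150], [16, 110, 150]]
150 [[23, 68, 248], [23, 69, 247], [22, 61, 239], [50, 4, 174], [100, 19, 121], [99, 24, 105], [100, 21, 107], [105, 19, 131], [96, 14, 182], [84, 7, 194], [16, 53, 197], [15, 102, 205], [16, 111, 113], [16, 110, 102], [15, 108, 106], [16, 104, 108], [16, 98, 133], [18, 95, 164], [15, 122, 153], [13, 147, 154]]
165 [[22, 65, 246], [21, 50, 238], [90, 8, 202], [98, 20, 205], [99, 21, 203], [98, 20, 201], [98, 19, 203], [95, 16, 204], [85, 8, 195], [16, 54, 200], [15, 102, 207], [15, 112, 112], [16, 113, 102], [15, 109, 105], [15, 107, 107], [15, 107, 131], [15, 109, 192], [15, 107, 219], [15, 107, 219], [15, 107, 215]]
178 [[22, 56, 241], [81, 9, 206], [96, 19, 197], [94, 20, 177], [93, 19, 148], [97, 18, 128], [95, 17, 164], [94, 11, 190], [17, 29, 185], [15, 96, 189], [15, 105, 109], [16, 111, 103], [15, 105, 107], [15, 123, 106], [14, 143, 121], [13, 155, 148], [13, 154, 162], [13, 152, 168], [13, 149, 169], [13, 154, 161]]
jar scene 1.4180672268907564
```

```bash
python3 -c "
from workcell import job
print(job.job_done())"
```

```text
the job is handed in; nothing more can be done
None
```

I handed the job in at about 32 s. All six bulbs are in the carton, the empty cup stands released on the cork mat, the carton is flush against the end stop (about 22 N on the tool at contact), and the bottle, tape, jar, trowel and brush are unmoved in the pictures; hand-in gave no verdict, and joint 5 read 2.642 rad against its 2.64 limit at about 1.4 s.

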